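# Pack the vegetable slicer away

## Robot

A 6-joint arm with a two-finger parallel gripper is mounted at the origin on a cart in front of the work surface, level with it; the furniture and walls round the work are solid. World frame = base frame: x ahead of the robot, y to its left, z up, the work surface at z = 0. Lengths are in m, angles in rad, forces in N, time in s.
With the tool pointing down it reaches from about 0.4 to 0.925 m from the base axis. Payload 12.5 kg.
Tool frame: the origin (TCP) lies midway between the tips of the shut fingers; the grasp point (between the pads) lies manip.grip_point_offset behind it (manip.grip_point_offset is the distance from the TCP to the grasp point, in m); z points along the fingers, y is the direction in which the jaws open and shut (so a half turn about z gives the same grasp; the last joint's range is limited). The gripper opens to 95 mm and grips with 3 to 60 N. Pads are 20 mm wide; open, the fingers measure 119 mm over their backs; the gripper's body (75 mm by 180 mm) begins 59 mm behind the grasp point.
Start: joints at [1.09, 0.491, 1.559, -0, 1.092, -0.106], TCP at [0.229, 0.582, 0.215] pointing down, gripper open.
Joint ranges: [-3.1, 3.1], [-0.84, 2.19], [0.05, 2.79], [-1.13, 4.28], [0.06, 2.93], [-2.69, 2.69]. Speed limits (rad/s): [2.22, 2.22, 2.79, 3.14, 3.14, 3.14].

## Interface

Orientations are given as a unit quaternion [x, y, z, w].
In Python, from bench import manip, grab_frame, camera_model gives the robot as it stands.
- The arm moves only by the tool play_rows, never from a script. Its argument "series" is a list of rows, each a list of 6 numbers: the shift along the tool's x, y, z in mm, then the turn, a rotation vector about the tool's x, y, z in degrees. In form: [[x, y, z, ax, ay, az], ...]. A call has 1 to 5 rows; each row is the pose to reach, as a shift and turn from the pose commanded when the call began, along the tool's axes at that moment; what a row does not reach only later rows make up. A row lasts 1/12 s, in which the tool goes at most 41.7 mm and 7.16 degrees, less where a joint would pass 70% of its speed; a pose out of reach is approached as far as the arm can. A call with a gripper value outside its range is refused whole. "hand" is the closure, from 0 (fully open) to 1 (shut), set as the call begins (left out, the last holds). The fingers move at their own pace and stop on an object; "newtons" is the grip in N (left out, the last holds). Time passes only in rows, so rows that repeat a pose let the fingers close. It gives the time, the measured TCP pose, the force and the opening at its end, in the units of the state.
- manip.sense(): the state, without advancing time (a new reading comes with each control period).
- grab_frame(name): name is "scene" or "top"; returns the picture (400x640x3 uint8, blue, green, red); there is no depth.
- camera_model(name): a dict with "mtx" (3x3 intrinsics, pixels), "xyz" and "attitude" of the camera in the world. Camera axes: x right, y down, z forward; pixel columns grow to the right and rows downward; lengths in m; the calibration is good to about 2 mm. A picture is of the moment at which its call begins. camera_model takes no time and is no camera call.
- manip.job_done(): hands the job in, once; it reports no verdict.
The state is a dict: "t": time; "joint_positions": joint angles; "qd": joint speeds; "effort": joint torques, N m; "position": TCP position; "orientation": TCP orientation; "wrist_force": force on the tool from outside, world axes, zero at the start; "torque": the same for the moment, N m; "opening": finger opening in m.
Only numpy, scipy, OpenCV 4.12 (cv2) and the standard library are available. Lean on these libraries where they do the work, as an engineer would, in place of code of your own. Each camera call takes 0.05 s, during which the arm holds its last target. There are 200 camera calls.

## Task

The vegetable slicer has been washed; put it together for the cupboard. Lay all the spare blade plates, also the one still lying in the deck, flat on the floor of the slicer's base, one on another, each with its notch over the upright pin; then press the empty slicing deck straight down onto the base, pin end to pin end, until the hooks at both ends have clicked over it. Lay the plate with the single slanting straight blade flush in the deck's recess, notch over the deck's pin, set the hand guard level over the middle of it, astride the deck, and leave the other things on the worktop where they are.

Things in the scene. Friction and masses are not known exactly. Their poses are not given: they have to be found in the camera images.
- base: Slicer base, black, fixed, 198 (x) x 71 (y) mm. Origin: centre of underside on the worktop, z up. Between two end blocks (inner faces x = -63, +63 mm; 46 mm high, the deck rests on them) is a flat floor, 48 wide, open at both long sides for the fingers. Corner ears (|x| = 66 to 84) guide the deck's sides: 63 mm apart inside, flaring above 56, 65 mm high. A sprung hook is outside each block.
- base_floor (a point): Centre of the base's floor, 10 mm above its underside; the spares are stacked here, the first one's underside at this height. The floor is 126 mm long and 48 mm wide; at its -x end (x = -66 to -48 mm) two side guides, 59 mm apart inside and 43 mm high, hold the plates' closed end.
- base_pin (a point): Top of the base's upright steel pin, 7 mm in diameter, round-topped, at x = +50 mm, y = 0 of the base and 45 mm above its underside (35 mm above its floor; four plates stack 32 mm high).
- hook_far (a joint): Lean of the grey hook at the base's +x end, rad: 0 upright (at rest, and again once clicked over the deck's lip), positive = pushed outward (0.1 as the lip passes). 18 mm wide; nose underside 55 mm above the base's underside, nose tip at x = 83.5 mm; above it a slope runs up and outward to 72 mm high. Light spring: pressing the deck past both hooks takes some 7 to 13 N.
- hook_near (a joint): The same for the equal hook at the base's -x end (nose tip at x = -83.5 mm).
- deck: White deck, 176 (x) x 58 (y) mm, 0.13-0.21 kg. Origin: underside centre, z up. Floor 8 mm thick with a 72 x 30 mm opening in the middle; at each end a runway 16 mm high (|x| = 62 to 81), then an 8 mm thick lip that the hook catches. Hold it by the floor's edges, across 48 mm at its waist (|x| < 36). Seated: underside 46 mm above the base's underside (1 mm play), +x end (pin) at the base's +x end.
- deck_floor (a point): Centre of the deck's floor, 8 mm above its underside: the bottom of the recess for the straight plate, 124 mm long between the runways, 8 mm deep, open at both long sides.
- deck_pin (a point): Top of the deck's steel pin, 7 mm in diameter, at x = +50 mm, y = 0 of the deck, 16 mm above its underside (8 mm above its floor).
- straight_plate: Grey blade plate 118 (x) x 54 (y) x 8 mm, 60 g, flat on top; origin: centre of underside, z up. Notch in the middle of its +x end, 11 wide, 17 deep (x = 42 to 59), a prong each side; -x end closed. Hold across the 54 mm width at the middle. Steel insert: one plain straight blade set slantwise beside a slanting slot. Goes on the deck.
- teeth_plate: Grey blade plate 118 (x) x 54 (y) x 8 mm, 60 g, flat on top; origin: centre of underside, z up. Notch in the middle of its +x end, 11 wide, 17 deep (x = 42 to 59), a prong each side; -x end closed. Hold across the 54 mm width at the middle. Steel insert: two rows of small upright teeth. Spare, may be absent; goes in the base.
- grid_plate: Grey blade plate 118 (x) x 54 (y) x 8 mm, 60 g, flat on top; origin: centre of underside, z up. Notch in the middle of its +x end, 11 wide, 17 deep (x = 42 to 59), a prong each side; -x end closed. Hold across the 54 mm width at the middle. Steel insert: a square grid of crossed blades. Spare, may be absent; goes in the base.
- grater_plate: Grey blade plate 118 (x) x 54 (y) x 8 mm, 60 g, flat on top; origin: centre of underside, z up. Notch in the middle of its +x end, 11 wide, 17 deep (x = 42 to 59), a prong each side; -x end closed. Hold across the 54 mm width at the middle. Steel insert: a field of raised round grating holes. Spare, always there; starts in the deck's recess, goes in the base.
- wavy_plate: Grey blade plate 118 (x) x 54 (y) x 8 mm, 60 g, flat on top; origin: centre of underside, z up. Notch in the middle of its +x end, 11 wide, 17 deep (x = 42 to 59), a prong each side; -x end closed. Hold across the 54 mm width at the middle. Steel insert: blade with a wavy, zigzag edge. Spare, may be absent; goes in the base.
- guard: White hand guard, 80 g: a plate 84 (x) x 74 (y) mm, underside 14 mm above the origin, on two side skirts (80 long, 67 mm apart inside) down to the origin's height; a round knob, 29 mm in diameter, 19 to 54 mm above the origin, to hold. Origin: centre, at the skirts' lower edge. In place, its plate lies on the straight plate, skirts outside the deck's sides, origin 2 mm above the deck's underside.
- tape_roll: A roll of sticky tape lying flat, 96 mm across, 25 mm high; to be left alone.
- jam_jar: A jam jar, 68 mm across, 84 mm high; to be left alone.
- dish_brush: A round dish brush, about 62 mm across, 67 mm high, standing on its bristles; to be left alone.
Not all that is in view belongs to the job. What is shaped like the straight_plate but purple is not meant.

How it is judged:
By the outcome, as a careful person would: the job done as asked, in the order asked, and still so for the second after the job is handed in, with the robot touching nothing.
Of teeth_plate, grid_plate, wavy_plate only 1 to 3 are there at a start; the rules pass over those that are not, and their reading is None.
At some moment in a run one of teeth_plate, grid_plate, wavy_plate, straight_plate, deck, guard may be knocked a few centimetres aside while the robot is not near it.
Once in a run the grip may slacken for a moment while it holds something.
It also fails if it takes over 210 s, if anything falls off the work surface, if the arm or the gripper's body presses on something with over 40 N, if the wrist force passes 120 N, or if a joint passes its speed limit or range.

## Working session

There is one attempt and no reset: what is moved stays moved. The work goes in short steps, Python scripts to look and compute and a tool call to move; the robot and the scene stay as the last step left them, time stands still between calls to the robot, and variables do not carry over. Pictures are saved under pics/ and viewed, about 12 in all and at most 16, crops included, and the job is handed in when it is done.

Besides the shell and the picture viewer there is one more tool, called as name(argument=value, ...), one argument or row to a line, values as JSON. play_rows: Moves the arm, as the interface text tells. Its arguments: {"type":"object","properties":{"series":{"type":"array"},"hand":{"type":"number"},"newtons":{"type":"number"}},"required":["series"]}

```bash
ls; mkdir -p pics
python3 - <<'E'
from bench import manip, grab_frame, camera_model
import cv2
for n in("scene","top"):
    cv2.imwrite(f"pics/{n}0.png",grab_frame(n)); c=camera_model(n); print(n,c)
print(manip.sense(), manip.grip_point_offset)
E
```

```text
pics
scene {'mtx': array([[397.18396085,   0.        , 304.85976753],
       [  0.        , 397.18396085, 198.59085663],
       [  0.        ,   0.        ,   1.        ]]), 'xyz': array([-0.02639785, -0.67043056,  0.53325047]), 'attitude': array([ 0.79022637, -0.32977217,  0.18981318, -0.48037856])}
top {'mtx': array([[370.75152275,   0.        , 320.40840911],
       [  0.        , 370.75152275, 200.18387825],
       [  0.        ,   0.        ,   1.        ]]), 'xyz': array([ 0.48664136, -0.02353655,  1.02618179]), 'attitude': array([ 0.71052183, -0.70088332,  0.04383606, -0.04471805])}
{'t': 0.1, 'joint_positions': array([ 1.09041277e+00,  4.91483476e-01,  1.55941169e+00,  2.19355973e-05,
        1.09167323e+00, -1.05597446e-01]), 'qd': array([ 2.06569416e-03, -1.27038457e-03, -1.46678912e-03,  6.75426272e-04,
       -2.37283840e-04, -8.80517661e-05]), 'effort': array([ 2.79278531e-03, -6.13622618e+01, -2.58604842e+01,  6.94324938e-02,
        4.70584596e-02, -6.40596568e-05]), 'position': array([0.22866668, 0.58143195, 0.21412201]), 'orientation': array([ 1.86303178e-01,  9.82492182e-01, -4.64269074e-04, -1.50220692e-04]), 'wrist_force': array([ 0.09303553, -1.00836546, -1.03456915]), 'torque': array([-0.00403133,  0.04318364,  0.0086887 ]), 'opening': 0.09524269706453647} 0.0188
```

View pics/top0.png

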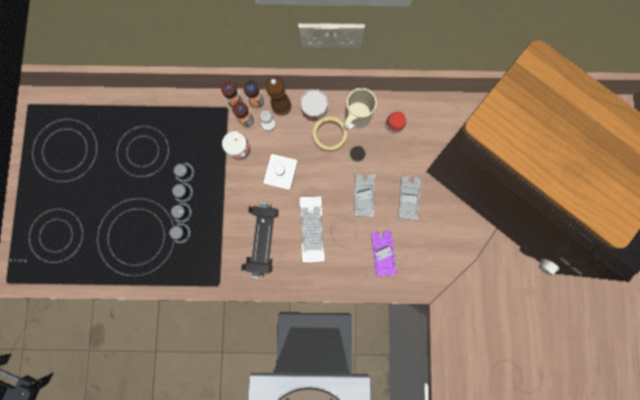

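View pics/scene0.png

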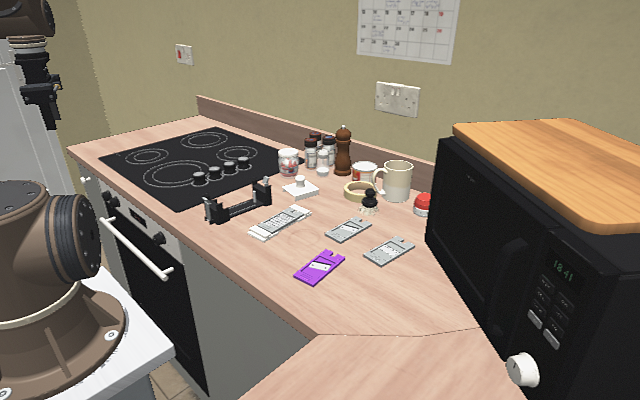

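Run:
```python
import cv2
a=cv2.imread("pics/top0.png")[160:285,235:430]
cv2.imwrite("pics/top0c.png",cv2.resize(a,None,fx=4,fy=4,interpolation=cv2.INTER_CUBIC))
b=cv2.imread("pics/scene0.png")[170:290,195:420]
cv2.imwrite("pics/scene0c.png",cv2.resize(b,None,fx=3.5,fy=3.5,interpolation=cv2.INTER_CUBIC))
```

```text
(no output)
```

View pics/top0c.png

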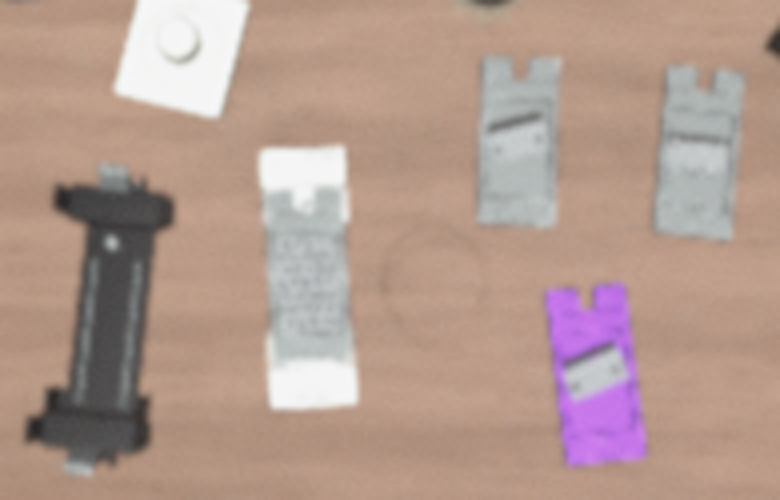

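View pics/scene0c.png

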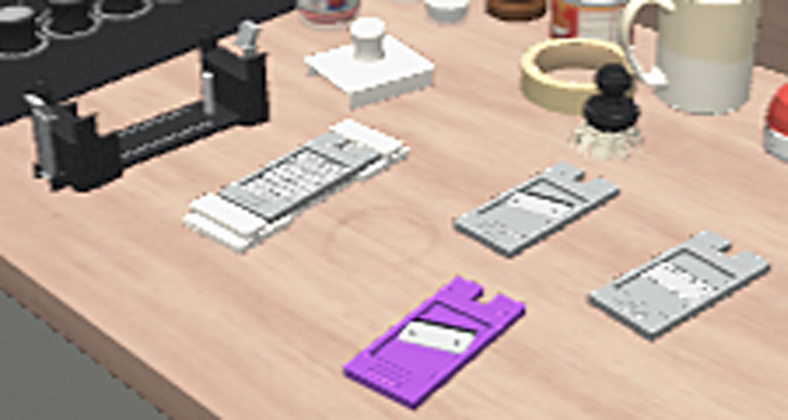

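```bash
cat > h.py <<'E'
import numpy as np, cv2
from scipy.spatial.transform import Rotation as R
from scipy.optimize import minimize
from bench import manip, grab_frame, camera_model
CM={n:camera_model(n) for n in("scene","top")}
def proj(n,P):
    c=CM[n]; q=R.from_quat(c["attitude"]).inv().apply(np.atleast_2d(P)-c["xyz"]); q=q@c["mtx"].T
    return q[:,:2]/q[:,2:]
def back(n,uv,z):
    c=CM[n]; d=R.from_quat(c["attitude"]).apply(np.linalg.inv(c["mtx"])@[uv[0],uv[1],1]); o=c["xyz"]
    return o+d*(z-o[2])/d[2]
def box(x0,x1,y0,y1,z0,z1): return np.array([[x,y,z] for x in(x0,x1) for y in(y0,y1) for z in(z0,z1)])/1000.
def sy(x0,x1,y0,y1,z0,z1): return [box(x0,x1,y0,y1,z0,z1),box(x0,x1,-y1,-y0,z0,z1)]
PL=[box(-59,42,-27,27,0,8)]+sy(42,59,5.5,27,0,8)
DK=[box(s*62,s*81,-29,29,0,16) for s in(1,-1)]+[box(-88,88,-29,29,0,8)] # use with plate on top
DKF=[b for b in DK[:2]]+[box(36,88,-29,29,0,8),box(-88,-36,-29,29,0,8),box(-36,36,-24,24,0,8)]
BS=[box(-66,66,-24,24,0,10)]+[box(*sorted((s*63,s*84)),-33,33,0,46) for s in(1,-1)]+sy(66,84,31.5,35.5,0,65)+sy(-84,-66,31.5,35.5,0,65)+sy(-66,-48,29.5,33.5,0,43)
GD=[box(-42,42,-37,37,14,19)]+sy(-40,40,33.5,37,0,14)
def render(n,boxes,p,z,roi,S=8):
    x0,y0,x1,y1=roi; im=np.zeros(((y1-y0)*S,(x1-x0)*S),np.uint8); c,s=np.cos(p[2]),np.sin(p[2])
    for b in boxes:
        w=b@np.array([[c,s,0],[-s,c,0],[0,0,1]])+[p[0],p[1],z]
        uv=(proj(n,w)-[x0-.5,y0-.5])*S-.5
        cv2.fillPoly(im,[cv2.convexHull(np.round(uv*16).astype(np.int32))],255,shift=4)
    return cv2.resize(im,(x1-x0,y1-y0),interpolation=cv2.INTER_AREA)/255.
def fit(n,img,boxes,p0,z,alpha,pad=12):
    """alpha: function(float BGR image)->soft mask"""
    c=proj(n,np.vstack([b for b in boxes])@np.eye(3)+[0,0,z]+[p0[0],p0[1],0])
    u=proj(n,[[p0[0],p0[1],z]])[0]; r=np.abs(c-u).max()+pad
    roi=[int(max(0,u[0]-r)),int(max(0,u[1]-r)),int(min(640,u[0]+r)),int(min(400,u[1]+r))]
    A=alpha(img.astype(float))[roi[1]:roi[3],roi[0]:roi[2]]
    near=cv2.dilate((render(n,boxes,p0,z,roi)>.3).astype(np.uint8),np.ones((2*pad//2+1,)*2))
    f=lambda q:(((render(n,boxes,[q[0]/1e3,q[1]/1e3,q[2]/50],z,roi)-A)**2)*near).sum()
    x=np.array([p0[0]*1e3,p0[1]*1e3,p0[2]*50]); 
    for d in(8,2):
        m=minimize(f,x,method="Nelder-Mead",options=dict(initial_simplex=np.vstack([x,x+np.eye(3)*d]),xatol=.02,fatol=.01)); x=m.x
    return np.array([x[0],x[1],np.degrees(x[2]/50)]),m.fun,near.sum()
def sat(img): return (img.max(2)-img.min(2))/(img.max(2)+1)
def a_grey(lo=.12,hi=.26): return lambda im:np.clip((hi-sat(im))/(hi-lo),0,1)
def a_dark(lo=60,hi=130): return lambda im:np.clip((hi-im.max(2))/(hi-lo),0,1)
def go(x,y,z,yaw=None):
    """print tool-frame row (mm,deg) to reach TCP mm x,y,z, tool y axis at world direction 90+yaw deg, tool down"""
    s=manip.sense(); Q=R.from_quat(s["orientation"])
    d=Q.inv().apply(np.array([x,y,z])-s["position"]*1e3)
    if yaw is None: rv=[0,0,0]
    else:
        a=np.radians(yaw); T=R.from_matrix(np.array([[-np.cos(a),-np.sin(a),0],[-np.sin(a),np.cos(a),0],[0,0,-1]]).T.T)
        yv=np.array([-np.sin(a),np.cos(a),0]); zv=np.array([0,0,-1.]); T=R.from_matrix(np.stack([np.cross(yv,zv),yv,zv],1))
        rv=np.degrees((Q.inv()*T).as_rotvec())
    print("row",np.round(d,1).tolist()+np.round(rv,2).tolist())
def st():
    s=manip.sense(); Y=R.from_quat(s["orientation"]).apply([0,1,0])
    print("t%.1f"%s["t"],"pos",np.round(s["position"]*1e3,1),"yaw %.2f"%np.degrees(np.arctan2(-Y[0],Y[1])),"F",np.round(s["wrist_force"],1),"open %.1f"%(s["opening"]*1e3))
E
python3 - <<'E'
from h import *
t=cv2.imread("pics/top0.png"); s=cv2.imread("pics/scene0.png")
for uv in[(250,165),(350,170)]: print(t[uv[1],uv[0]],sat(t.astype(float))[uv[1],uv[0]])
print("plate",t[210,360],"sat",sat(t.astype(float))[210,360],"black",t[240,262],"grater",t[225,312],"deck",t[205,311])
def P(cx,cy,z): return back("top",(235+cx/4-.4,160+cy/4-.4),z)
print("pin",P(111,242,.045)*1e3)
def init(cx,cy,z,ax,ay,bx,by):
    c=P(cx,cy,z); d=P(ax,ay,z)-P(bx,by,z); return [c[0],c[1],np.arctan2(d[1],d[0])]
I={"straight":(PL,init(518,143,.008,523,60,515,225),a_grey()),"wavy":(PL,init(698,150,.008,705,70,692,238),a_grey()),
"deck":(DK,init(308,280,.01,304,150,314,405),a_grey()),"base":(BS,init(100,318,.03,120,205,93,432),a_dark()),"guard":(GD,init(182,45,.014,198,-40,165,110),a_grey())}
for k,(b,p,a) in I.items():
    print(k,np.round([p[0]*1e3,p[1]*1e3,np.degrees(p[2])],1))
    for n,im in(("top",t),("scene",s)):
        q,f,N=fit(n,im,b,p,0,a); print("   ",n,np.round(q,2),round(f,1),N)
E
```

```text
[129 148 181] 0.2857142857142857
[138 159 190] 0.27225130890052357
plate [174 174 169] sat 0.02857142857142857 black [74 75 78] grater [192 190 186] deck [242 243 242]
pin [554.95661947 131.62927881  45.        ]
straight [ 630.1 -142.3   -2.8]
    top [ 632.01 -142.74   -1.74] 18.4 1818
    scene [ 635.16 -143.58   -1.21] 62.1 1788
wavy [ 626.9 -267.    -5.3]
    top [ 626.1  -268.02   -5.67] 10.1 1842
    scene [ 628.64 -269.32   -5.76] 58.5 2067
deck [533.2   1.6   3.2]
    top [535.93   2.02   3.54] 53.7 2620
    scene [538.26   5.36   5.52] 109.0 2496
base [505.1 139.7  -4.9]
    top [505.14 137.1   -4.63] 282.2 3021
    scene [508.99 140.69  -6.48] 696.2 3182
guard [694.8  91.8 -10.7]
    top [692.97  92.   -13.75] 32.7 1817
    scene [695.87  92.19 -12.07] 132.2 1384
```

Run:
```python
from h import *
out=[]
for n in("top","scene"):
    im=cv2.imread(f"pics/{n}0.png"); p=[.505,.138,-.085]
    q,f,N=fit(n,im,BS,p,0,a_dark(90,135)); print(n,np.round(q,2),round(f,1),N)
    u=proj(n,[[.505,.138,.03]])[0]; x0,y0=int(u[0]-48),int(u[1]-48); S=4 if n=="top" else 4
    c=cv2.resize(im[y0:y0+96,x0:x0+96],None,fx=S,fy=S,interpolation=cv2.INTER_CUBIC)
    m=render(n,BS,[q[0]/1e3,q[1]/1e3,np.radians(q[2])],0,[x0,y0,x0+96,y0+96])
    m=cv2.resize(m,None,fx=S,fy=S); cs,_=cv2.findContours((m>.5).astype(np.uint8),cv2.RETR_LIST,cv2.CHAIN_APPROX_NONE); 
    d=c.copy(); cv2.drawContours(d,cs,-1,(0,255,0),1)
    a=np.radians(q[2]); pin=proj(n,[[q[0]/1e3+.05*np.cos(a),q[1]/1e3+.05*np.sin(a),.045]])[0]; pp=((pin-[x0,y0]+.5)*S).astype(int); cv2.circle(d,tuple(map(int,pp)),3,(0,0,255),1)
    out.append(d)
cv2.imwrite("pics/b.png",np.hstack(out))
```

```text
top [504.85 136.92  -4.78] 153.2 3026
scene [508.53 140.05  -6.8 ] 650.0 3207
```

View pics/b.png

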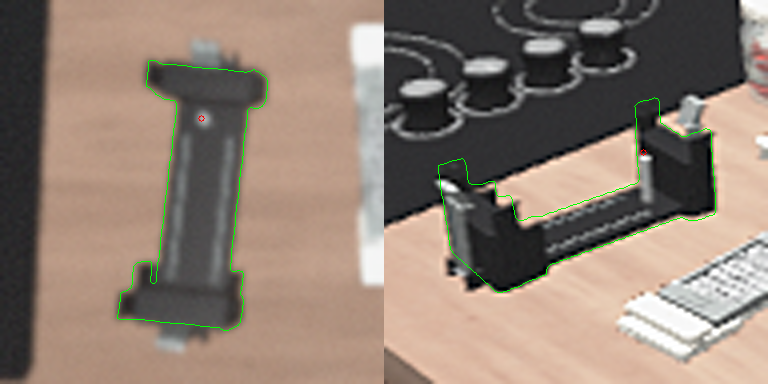

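Run:
```python
from h import *
t=cv2.imread("pics/top0.png")
f=lambda im:a_grey()(im)*np.clip((228-im.max(2))/15,0,1)
print(fit("top",t,PL,[.536,.002,.062],.008,f,pad=6))
go(536,2,120,3.5); go(536,2,120); st()
```

```text
(array([537.25605566,   2.30212277,   5.25503884]), np.float64(54.75859564015596), np.uint64(1332))
row [-498.1, -426.6, 94.5, -0.05, -0.02, -24.97]
row [-498.1, -426.6, 94.5, 0, 0, 0]
t0.1 pos [228.7 581.4 214.1] yaw -21.47 F [ 0.1 -1.  -1. ] open 95.2
```

play_rows(
  series=[
    [-31, -26.7, 3, 0, 0, 0],
    [-62, -53.3, 6, 0, 0, 0],
    [-93, -80, 9, 0, 0, 0],
    [-124.5, -106.6, 12, 0, 0, 0],
    [-124.5, -106.6, 12, 0, 0, 0],
  ],
  hand=0,
  newtons=40,
)

```text
t: 0.52
position: [0.3075, 0.4319, 0.202]
orientation: [0.188, 0.982, -0.001, -0.0]
wrist_force: [0.2, 0.4, 0.8]
opening: 0.0949
```

play_rows(
  series=[
    [-31, -26.7, 3, 0, 0, 0],
    [-62, -53.3, 6, 0, 0, 0],
    [-93, -80, 9, 0, 0, 0],
    [-124.5, -106.6, 12, 0, 0, 0],
    [-124.5, -106.6, 12, 0, 0, 0],
  ],
)

```text
t: 0.93
position: [0.3847, 0.2875, 0.1901]
orientation: [0.188, 0.982, -0.001, -0.0]
wrist_force: [1.4, 0.1, 0.0]
opening: 0.0948
```

play_rows(
  series=[
    [-31, -26.7, 3, 0, 0, 0],
    [-62, -53.3, 6, 0, 0, 0],
    [-93, -80, 9, 0, 0, 0],
    [-124.5, -106.6, 12, 0, 0, 0],
    [-124.5, -106.6, 12, 0, 0, 0],
  ],
)

```text
t: 1.35
position: [0.462, 0.1428, 0.1781]
orientation: [0.189, 0.982, -0.0, 0.0]
wrist_force: [-0.1, -0.5, 0.3]
opening: 0.0954
```

play_rows(
  series=[
    [-31, -26.7, 3, 0, 0, -6],
    [-62, -53.3, 6, 0, 0, -12],
    [-93, -80, 9, 0, 0, -18],
    [-124.5, -106.6, 12, 0, 0, -25],
    [-124.5, -106.6, 12, 0, 0, -25],
  ],
)

```text
t: 1.77
position: [0.5388, -0.0018, 0.1659]
orientation: [-0.034, 0.999, -0.0, 0.0]
wrist_force: [-0.9, -0.3, 0.3]
opening: 0.0951
```

Run:
```python
from h import *
st(); go(536.5,2,60,3.9); go(536.5,2,9.5,3.9)
```

```text
t1.8 pos [538.8  -1.8 165.9] yaw 3.93 F [-0.9 -0.3  0.3] open 95.1
row [2.1, 4.1, 105.9, -0.05, 0.05, 0.03]
row [2.2, 4.1, 156.4, -0.05, 0.05, 0.03]
```

play_rows(
  series=[
    [2, 4, 38, 0, 0, 0],
    [2, 4, 76, 0, 0, 0],
    [2, 4, 114, 0, 0, 0],
    [2, 4, 146, 0, 0, 0],
    [2, 4, 156.4, 0, 0, 0],
  ],
)

```text
t: 2.18
position: [0.5319, 0.0073, 0.0064]
orientation: [-0.031, 1.0, 0.0, -0.003]
wrist_force: [-0.2, 0.8, -0.7]
opening: 0.0951
```

play_rows(
  series=[
    [0, 0, 0, 0, 0, 0],
    [0, 0, 0, 0, 0, 0],
    [0, 0, 0, 0, 0, 0],
    [0, 0, 0, 0, 0, 0],
    [0, 0, 0, 0, 0, 0],
  ],
  hand=1,
  newtons=30,
)

```text
t: 2.6
position: [0.5346, 0.0064, 0.0118]
orientation: [-0.031, 1.0, -0.0, 0.001]
wrist_force: [0.1, 0.1, -0.7]
opening: 0.067
```

```bash
python3 -c "
from h import *
st()"
```

```text
t2.6 pos [534.6   6.4  11.8] yaw 3.52 F [ 0.1  0.1 -0.7] open 67.0
```

play_rows(
  series=[
    [-2, -4, 1.5, 0, 0, 0],
    [-2, -4, 1.5, 0, 0, 0],
    [-2, -4, 1.5, 0, 0, 0],
    [-2, -4, 1.5, 0, 0, 0],
    [-2, -4, 1.5, 0, 0, 0],
  ],
)

```text
t: 3.02
position: [0.5368, 0.0021, 0.0093]
orientation: [-0.031, 1.0, -0.0, 0.001]
wrist_force: [0.3, -3.8, 5.7]
opening: 0.0539
```

play_rows(
  series=[
    [0, 0, 0, 0, 0, 0],
    [0, 0, 0, 0, 0, 0],
    [0, 0, 0, 0, 0, 0],
  ],
)

```text
t: 3.27
position: [0.5368, 0.0021, 0.0093]
orientation: [-0.031, 1.0, -0.0, 0.001]
wrist_force: [0.8, -5.0, 5.5]
opening: 0.0541
```

```bash
python3 -c "
from h import *
st()
cv2.imwrite('pics/top1.png',grab_frame('top')); cv2.imwrite('pics/scene1.png',grab_frame('scene'))
t=cv2.imread('pics/top1.png'); print(fit('top',t,DK,[.536,.002,.062],0,a_grey(),pad=6))
cv2.imwrite('pics/s1c.png',cv2.resize(cv2.imread('pics/scene1.png')[110:270,190:430],None,fx=3.3,fy=3.3,interpolation=cv2.INTER_CUBIC))
"
```

```text
t3.3 pos [536.8   2.1   9.3] yaw 3.52 F [ 0.8 -5.   5.5] open 54.1
(array([539.28928886,  -4.32426846,   7.86884643]), np.float64(510.38754675937975), np.uint64(1978))
```

View pics/s1c.png

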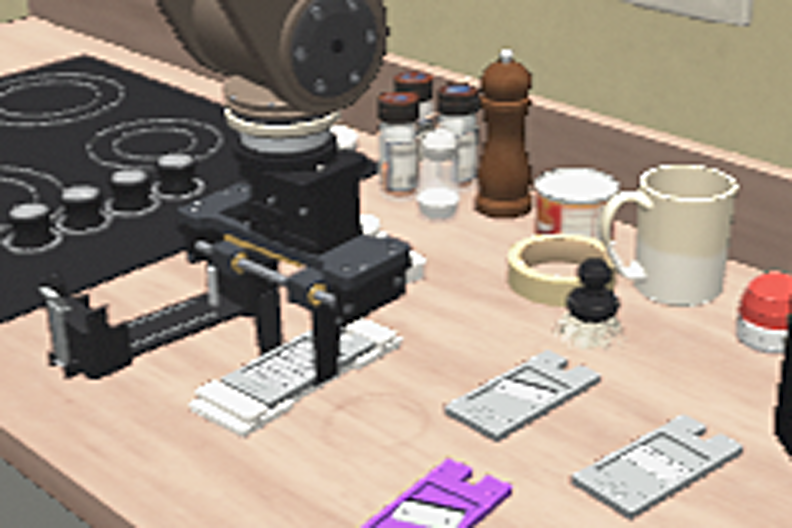

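play_rows(
  series=[
    [0, 0, -12, 0, 0, 0],
    [0, 0, -40, 0, 0, 0],
    [0, 0, -75, 0, 0, 0],
    [0, 0, -110, 0, 0, 0],
    [0, 0, -110, 0, 0, 0],
  ],
)

```text
t: 3.78
position: [0.5383, 0.0024, 0.1242]
orientation: [-0.031, 1.0, -0.0, 0.004]
wrist_force: [0.4, 0.1, -0.0]
opening: 0.0538
```

play_rows(
  series=[
    [0, 0, 0, 0, 0, 0],
    [0, 0, 0, 0, 0, 0],
    [0, 0, 0, 0, 0, 0],
  ],
)

```text
t: 4.03
position: [0.5354, 0.0026, 0.1175]
orientation: [-0.031, 1.0, 0.0, -0.001]
wrist_force: [0.0, -0.5, -0.9]
opening: 0.0536
```

```bash
python3 -c "
from h import *
st(); go(504.9,136.7,119,-4.8)
cv2.imwrite('pics/top2.png',grab_frame('top')); cv2.imwrite('pics/scene2.png',grab_frame('scene'))
a=cv2.resize(cv2.imread('pics/top2.png')[170:290,235:375],None,fx=3,fy=3,interpolation=cv2.INTER_CUBIC)
b=cv2.resize(cv2.imread('pics/scene2.png')[110:270,220:350],None,fx=2.25,fy=2.25,interpolation=cv2.INTER_CUBIC)
cv2.imwrite('pics/2c.png',np.hstack([a,b]))
t=cv2.imread('pics/top2.png'); print(fit('top',t,DKF,[.536,.002,.062],0,a_grey(),pad=6))
"
```

```text
t4.0 pos [535.4   2.6 117.5] yaw 3.52 F [ 0.  -0.5 -0.9] open 53.6
row [22.2, 135.7, -1.4, 0.02, -0.13, 8.32]
(array([485.02962873,  38.1767424 ,  57.46645376]), np.float64(213.21063750300473), np.uint64(1897))
```

View pics/2c.png

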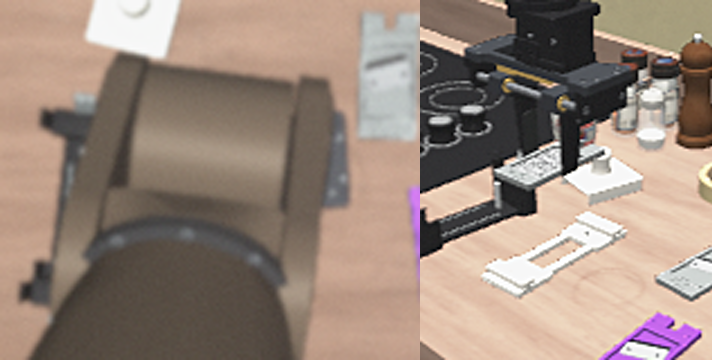

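play_rows(
  series=[
    [6, 36, 0, 0, 0, 2.1],
    [11, 72, 0, 0, 0, 4.2],
    [17, 106, 0, 0, 0, 6.2],
    [22.2, 128, -1, 0, 0, 8.3],
    [22.2, 135.7, -1, 0, 0, 8.3],
  ],
)

```text
t: 4.55
position: [0.5041, 0.1391, 0.119]
orientation: [0.041, 0.999, -0.0, -0.001]
wrist_force: [0.5, 0.3, -0.6]
opening: 0.0536
```

play_rows(
  series=[
    [0, 0, 0, 0, 0, 0],
    [0, 0, 0, 0, 0, 0],
    [0, 0, 0, 0, 0, 0],
    [0, 0, 0, 0, 0, 0],
    [0, 0, 0, 0, 0, 0],
  ],
)

```text
t: 4.97
position: [0.5059, 0.1356, 0.1196]
orientation: [0.042, 0.999, 0.0, -0.0]
wrist_force: [0.3, 0.2, -0.7]
opening: 0.0535
```

```bash
python3 -c "
from h import *
st(); go(504.9,136.7,75,-4.8)
"
```

```text
t5.0 pos [505.9 135.6 119.6] yaw -4.84 F [ 0.3  0.2 -0.7] open 53.5
row [1.1, 1.0, 44.6, -0.0, -0.01, -0.04]
```

play_rows(
  series=[
    [1, 1, 18, 0, 0, 0],
    [1, 1, 36, 0, 0, 0],
    [1, 1, 54, 0, 0, 0],
    [1, 1, 61, 0, 0, 0],
    [1, 1, 61, 0, 0, 0],
  ],
)

```text
t: 5.38
position: [0.5042, 0.1371, 0.0575]
orientation: [0.042, 0.999, -0.0, -0.001]
wrist_force: [-0.1, 0.0, -0.2]
opening: 0.0537
```

play_rows(
  series=[
    [0, 0, 0, 0, 0, 0],
    [0, 0, 0, 0, 0, 0],
    [0, 0, 0, 0, 0, 0],
    [0, 0, 0, 0, 0, 0],
  ],
)

```text
t: 5.72
position: [0.5051, 0.1377, 0.0595]
orientation: [0.042, 0.999, 0.0, 0.001]
wrist_force: [0.1, 1.1, -0.5]
opening: 0.0535
```

```bash
python3 -c "
from h import *
st(); go(504.9,136.7,14,-4.8)
cv2.imwrite('pics/scene3.png',grab_frame('scene')); im=cv2.imread('pics/scene3.png')
# expected prongs etc drawn
a=np.radians(-4.8);c,s=np.cos(a),np.sin(a);o=np.array([.5049,.1367]);
b=cv2.resize(im[150:230,180:290],None,fx=7,fy=7,interpolation=cv2.INTER_CUBIC)
for d,z in((50,.045),(50,.010)):
  u=proj('scene',[[o[0]+d/1e3*c,o[1]+d/1e3*s,z]])[0]; cv2.circle(b,tuple(int(v) for v in (u-[180,150]+.5)*7),3,(0,0,255),1)
cv2.imwrite('pics/3c.png',b)
"
```

```text
t5.7 pos [505.1 137.7  59.5] yaw -4.78 F [ 0.1  1.1 -0.5] open 53.5
row [0.1, -1.1, 45.5, 0.02, 0.08, 0.02]
```

View pics/3c.png

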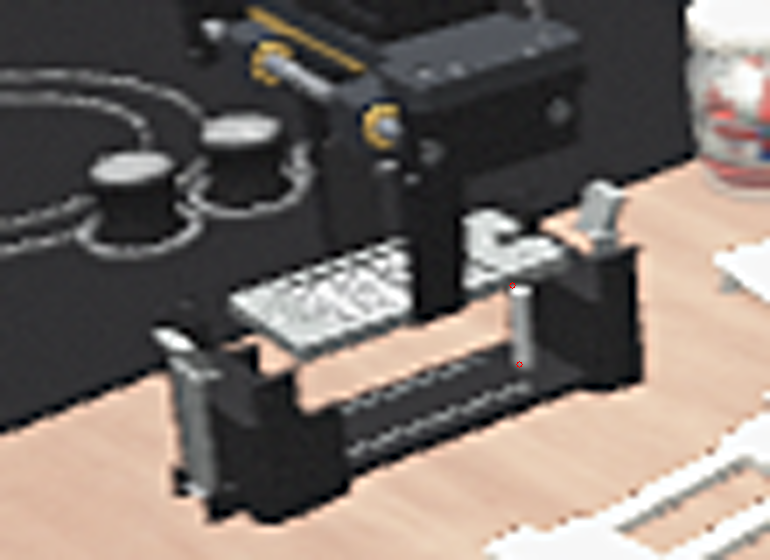

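play_rows(
  series=[
    [0, -1, 10, 0, 0, 0],
    [0, -1, 20, 0, 0, 0],
    [0, -1, 30, 0, 0, 0],
    [0, -1, 38, 0, 0, 0],
    [0, -1, 42, 0, 0, 0],
  ],
)

```text
t: 6.18
position: [0.504, 0.1366, 0.015]
orientation: [0.042, 0.999, -0.0, -0.001]
wrist_force: [0.2, -0.2, -0.6]
opening: 0.0537
```

play_rows(
  series=[
    [0, 0, 1, 0, 0, 0],
    [0, 0, 2, 0, 0, 0],
    [0, 0, 3, 0, 0, 0],
    [0, 0, 4, 0, 0, 0],
    [0, 0, 5, 0, 0, 0],
  ],
)

```text
t: 6.6
position: [0.5048, 0.1367, 0.012]
orientation: [0.042, 0.999, 0.0, 0.0]
wrist_force: [-0.3, 0.3, -1.0]
opening: 0.0533
```

play_rows(
  series=[
    [0, 0, 0, 0, 0, 0],
    [0, 0, 0, 0, 0, 0],
    [0, 0, 0, 0, 0, 0],
  ],
)

```text
t: 6.85
position: [0.5047, 0.1367, 0.0119]
orientation: [0.042, 0.999, 0.0, 0.0]
wrist_force: [0.2, 0.4, -0.6]
opening: 0.0539
```

```bash
python3 -c "
from h import *
st(); go(504.9,136.7,11.5,-4.8)
"
```

```text
t6.8 pos [504.7 136.7  11.9] yaw -4.78 F [ 0.2  0.4 -0.6] open 53.9
row [-0.2, 0.0, 0.4, 0.01, 0.01, 0.02]
```

play_rows(
  series=[
    [0, 0, 0.5, 0, 0, 0],
    [0, 0, 0.5, 0, 0, 0],
    [0, 0, 0.5, 0, 0, 0],
    [0, 0, 0.5, 0, 0, 0],
    [0, 0, 0.5, 0, 0, 0],
  ],
  hand=0.2,
)

```text
t: 7.27
position: [0.5047, 0.1367, 0.0113]
orientation: [0.042, 0.999, 0.0, 0.0]
wrist_force: [-0.3, 0.6, -0.7]
opening: 0.0755
```

play_rows(
  series=[
    [0, 0, -10, 0, 0, 0],
    [0, 0, -45, 0, 0, 0],
    [0, 0, -85, 0, 0, 0],
    [0, 0, -120, 0, 0, 0],
    [0, 0, -150, 0, 0, 0],
  ],
)

```text
t: 7.68
position: [0.5046, 0.1367, 0.1645]
orientation: [0.042, 0.999, 0.0, 0.001]
wrist_force: [0.8, 0.4, 0.0]
opening: 0.0757
```

```bash
python3 -c "
from h import *
st(); go(626.1,-268,160); go(626.1,-268,160,-5.6)
"
```

```text
t7.7 pos [504.6 136.7 164.5] yaw -4.77 F [0.8 0.4 0. ] open 75.7
row [-154.8, -393.2, 4.5, 0, 0, 0]
row [-154.8, -393.2, 4.5, 0.03, 0.1, 0.83]
```

```bash
cat > look.py <<'E'
from h import *
import sys
def look(tag,names=("straight","wavy","deck","guard")):
    t=grab_frame("top"); cv2.imwrite(f"pics/{tag}t.png",t); s=grab_frame("scene"); cv2.imwrite(f"pics/{tag}s.png",s)
    I={"straight":(PL,[.632,-.1427,-.03]),"wavy":(PL,[.6261,-.268,-.1]),"deck":(DKF,[.536,.002,.062]),"guard":(GD,[.693,.092,-.24])}
    for k in names:
        b,p=I[k]
        for n,im in(("top",t),("scene",s)):
            q,f,N=fit(n,im,b,p,0,a_grey()); print(k,n,np.round(q,2),round(f,1))
if __name__=="__main__": look(sys.argv[1]); st()
E
python3 look.py L1
```

```text
straight top [ 631.95 -142.72   -1.75] 18.7
straight scene [ 635.19 -143.55   -1.3 ] 87.3
wavy top [ 625.9  -268.07   -6.02] 10.6
wavy scene [ 628.68 -269.26   -5.86] 79.1
deck top [534.95   1.66   3.61] 294.5
deck scene [538.35   1.67   3.65] 161.6
guard top [693.04  92.5  -12.78] 34.2
guard scene [695.89  92.23 -12.15] 141.2
t7.8 pos [506.3 137.  166.4] yaw -4.77 F [ 0.5 -0.2  0.7] open 75.7
```

play_rows(
  series=[
    [-10.3, -26.2, 0, 0, 0, 0],
    [-20.6, -52.4, 0, 0, 0, 0],
    [-31, -78.6, 0, 0, 0, 0],
    [-41.3, -104.8, 0, 0, 0, 0],
    [-51.6, -131, 0, 0, 0, 0],
  ],
)

```text
t: 8.2
position: [0.545, 0.0006, 0.1609]
orientation: [0.042, 0.999, 0.0, -0.0]
wrist_force: [0.2, 0.8, -0.5]
opening: 0.0767
```

play_rows(
  series=[
    [-10.3, -26.2, 0, 0, 0, 0],
    [-20.6, -52.4, 0, 0, 0, 0],
    [-31, -78.6, 0, 0, 0, 0],
    [-41.3, -104.8, 0, 0, 0, 0],
    [-51.6, -131, 0, 0, 0, 0],
  ],
)

```text
t: 8.62
position: [0.5855, -0.1343, 0.1608]
orientation: [0.042, 0.999, 0.0, -0.0]
wrist_force: [-0.3, -0.1, 0.2]
opening: 0.0762
```

play_rows(
  series=[
    [-10.3, -26.2, 0, 0, 0, 0],
    [-20.6, -52.4, 0, 0, 0, 0],
    [-31, -78.6, 0, 0, 0, 0.8],
    [-41.3, -104.8, 0, 0, 0, 0.8],
    [-51.6, -131, 0, 0, 0, 0.8],
  ],
)

```text
t: 9.03
position: [0.626, -0.2691, 0.1606]
orientation: [0.049, 0.999, 0.0, -0.001]
wrist_force: [0.9, 0.2, 1.0]
opening: 0.0761
```

play_rows(
  series=[
    [0, 0, 0, 0, 0, 0],
    [0, 0, 0, 0, 0, 0],
    [0, 0, 0, 0, 0, 0],
    [0, 0, 0, 0, 0, 0],
    [0, 0, 0, 0, 0, 0],
  ],
)

```text
t: 9.45
position: [0.6261, -0.2667, 0.1613]
orientation: [0.048, 0.999, 0.0, -0.0]
wrist_force: [0.2, 0.8, -0.1]
opening: 0.076
```

```bash
python3 -c "
from h import *
st(); go(626.1,-268,2,-5.65)
"
```

```text
t9.4 pos [ 626.1 -266.7  161.3] yaw -5.51 F [ 0.2  0.8 -0.1] open 76.0
row [-0.2, -1.3, 159.3, 0.01, -0.01, 0.14]
```

play_rows(
  series=[
    [0, -1, 35, 0, 0, 0],
    [0, -1, 70, 0, 0, 0],
    [0, -1, 105, 0, 0, 0],
    [0, -1, 135, 0, 0, 0],
    [0, -1, 150, 0, 0, 0],
  ],
)

```text
t: 9.87
position: [0.6247, -0.2672, 0.0076]
orientation: [0.048, 0.999, 0.001, -0.002]
wrist_force: [-0.5, 0.0, 0.1]
opening: 0.0762
```

play_rows(
  series=[
    [0, 0, 4, 0, 0, 0],
    [0, 0, 7, 0, 0, 0],
    [0, 0, 9, 0, 0, 0],
    [0, 0, 9, 0, 0, 0],
    [0, 0, 9, 0, 0, 0],
  ],
)

```text
t: 10.28
position: [0.6266, -0.269, 0.0036]
orientation: [0.049, 0.999, -0.0, 0.001]
wrist_force: [0.5, -0.2, -0.4]
opening: 0.0762
```

play_rows(
  series=[
    [0, 0, 0, 0, 0, 0],
    [0, 0, 0, 0, 0, 0],
    [0, 0, 0, 0, 0, 0],
    [0, 0, 0, 0, 0, 0],
    [0, 0, 0, 0, 0, 0],
  ],
  hand=1,
  newtons=30,
)

```text
t: 10.7
position: [0.6261, -0.2689, 0.0025]
orientation: [0.049, 0.999, -0.0, 0.0]
wrist_force: [-0.8, 0.7, 2.3]
opening: 0.0534
```

play_rows(
  series=[
    [0, 0, 0, 0, 0, 0],
    [0, 0, 0, 0, 0, 0],
    [0, 0, 0, 0, 0, 0],
  ],
)

```text
t: 10.95
position: [0.6262, -0.2689, 0.0025]
orientation: [0.049, 0.999, -0.0, 0.0]
wrist_force: [-1.5, -0.1, 4.5]
opening: 0.0538
```

```bash
python3 -c "
from h import *
st()
"
```

```text
t10.9 pos [ 626.2 -268.9    2.5] yaw -5.57 F [-1.5 -0.1  4.5] open 53.8
```

play_rows(
  series=[
    [0, 0, -12, 0, 0, 0],
    [0, 0, -45, 0, 0, 0],
    [0, 0, -80, 0, 0, 0],
    [0, 0, -115, 0, 0, 0],
    [0, 0, -140, 0, 0, 0],
  ],
)

```text
t: 11.37
position: [0.6265, -0.269, 0.146]
orientation: [0.049, 0.999, -0.001, 0.001]
wrist_force: [-0.4, -0.6, -0.6]
opening: 0.0537
```

play_rows(
  series=[
    [10.7, 26, 0, 0, 0, 0],
    [21.4, 52.2, 0, 0, 0, 0],
    [32, 78.4, 0, 0, 0, 0],
    [42.7, 104.5, 0, 0, 0, 0],
    [53.4, 130.6, 0, 0, 0, 0],
  ],
)

```text
t: 11.78
position: [0.585, -0.1325, 0.1429]
orientation: [0.049, 0.999, 0.0, 0.0]
wrist_force: [0.2, 0.5, -0.8]
opening: 0.0534
```

play_rows(
  series=[
    [10.7, 26, 0, 0, 0, 0],
    [21.4, 52.2, 0, 0, 0, 0],
    [32, 78.4, 0, 0, 0, 0],
    [42.7, 104.5, 0, 0, 0, 0],
    [53.4, 130.6, 0, 0, 0, 0],
  ],
)

```text
t: 12.2
position: [0.5446, 0.0027, 0.1429]
orientation: [0.049, 0.999, 0.0, 0.0]
wrist_force: [0.5, 0.5, -1.7]
opening: 0.0536
```

play_rows(
  series=[
    [10.7, 28, 0, 0, 0, -0.4],
    [21.4, 56, 0, 0, 0, -0.8],
    [32, 84, 0, 0, 0, -0.8],
    [44, 115, 0, 0, 0, -0.8],
    [53.4, 130.6, 0, 0, 0, -0.8],
  ],
)

```text
t: 12.62
position: [0.5039, 0.1392, 0.1429]
orientation: [0.041, 0.999, 0.0, 0.0]
wrist_force: [0.9, 0.0, -0.4]
opening: 0.0534
```

play_rows(
  series=[
    [0, 0, 15, 0, 0, 0],
    [0, 0, 35, 0, 0, 0],
    [0, 0, 55, 0, 0, 0],
    [0, 0, 65, 0, 0, 0],
    [0, 0, 65, 0, 0, 0],
  ],
)

```text
t: 13.03
position: [0.5039, 0.1366, 0.0759]
orientation: [0.042, 0.999, -0.0, -0.001]
wrist_force: [0.1, 1.2, -0.6]
opening: 0.0536
```

play_rows(
  series=[
    [0, 0, 0, 0, 0, 0],
    [0, 0, 0, 0, 0, 0],
    [0, 0, 0, 0, 0, 0],
    [0, 0, 0, 0, 0, 0],
  ],
)

```text
t: 13.37
position: [0.5051, 0.1366, 0.0781]
orientation: [0.042, 0.999, 0.0, 0.001]
wrist_force: [-0.3, 0.5, 0.1]
opening: 0.0538
```

```bash
python3 -c "
from h import *
st(); go(504.9,136.7,60,-4.8)
im=grab_frame('scene'); b=cv2.resize(im[130:240,180:320],None,fx=5,fy=5,interpolation=cv2.INTER_CUBIC)
cv2.imwrite('pics/4c.png',b)
"
```

```text
t13.4 pos [505.1 136.6  78.1] yaw -4.78 F [-0.3  0.5  0.1] open 53.8
row [0.2, 0.0, 18.1, 0.02, 0.08, 0.02]
```

View pics/4c.png

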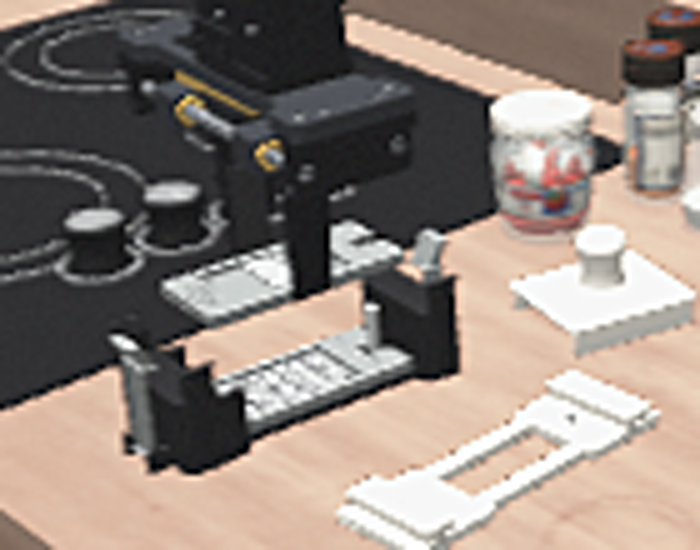

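play_rows(
  series=[
    [0, 0, 12, 0, 0, 0],
    [0, 0, 24, 0, 0, 0],
    [0, 0, 36, 0, 0, 0],
    [0, 0, 46, 0, 0, 0],
    [0, 0, 52, 0, 0, 0],
  ],
)

```text
t: 13.83
position: [0.5045, 0.1367, 0.0245]
orientation: [0.042, 0.999, -0.0, -0.0]
wrist_force: [0.5, 0.8, -0.4]
opening: 0.0531
```

play_rows(
  series=[
    [0, 0, 1, 0, 0, 0],
    [0, 0, 2, 0, 0, 0],
    [0, 0, 3, 0, 0, 0],
    [0, 0, 4, 0, 0, 0],
    [0, 0, 5, 0, 0, 0],
  ],
)

```text
t: 14.25
position: [0.5049, 0.1368, 0.0206]
orientation: [0.042, 0.999, 0.0, 0.0]
wrist_force: [-0.1, -0.0, -0.3]
opening: 0.0535
```

play_rows(
  series=[
    [0, 0, 0, 0, 0, 0],
    [0, 0, 0, 0, 0, 0],
    [0, 0, 0, 0, 0, 0],
  ],
)

```text
t: 14.5
position: [0.5048, 0.1367, 0.0204]
orientation: [0.042, 0.999, 0.0, 0.0]
wrist_force: [-0.1, 0.0, 0.8]
opening: 0.0538
```

```bash
python3 -c "
from h import *
st(); go(504.9,136.7,20.5,-4.8)
"
```

```text
t14.5 pos [504.8 136.7  20.4] yaw -4.77 F [-0.1  0.   0.8] open 53.8
row [-0.1, -0.0, -0.1, 0.01, 0.02, 0.03]
```

play_rows(
  series=[
    [0, 0, 0, 0, 0, 0],
    [0, 0, 0, 0, 0, 0],
    [0, 0, 0, 0, 0, 0],
    [0, 0, 0, 0, 0, 0],
    [0, 0, 0, 0, 0, 0],
  ],
  hand=0.2,
)

```text
t: 14.92
position: [0.5047, 0.1367, 0.0202]
orientation: [0.042, 0.999, 0.0, -0.0]
wrist_force: [0.2, -0.3, -0.4]
opening: 0.0754
```

play_rows(
  series=[
    [0, 0, -10, 0, 0, 0],
    [0, 0, -45, 0, 0, 0],
    [0, 0, -80, 0, 0, 0],
    [0, 20, -110, 0, 0, 0],
    [0, 50, -140, 0, 0, 0],
  ],
)

```text
t: 15.33
position: [0.5087, 0.1851, 0.1624]
orientation: [0.043, 0.999, 0.0, 0.0]
wrist_force: [1.2, 0.5, -0.2]
opening: 0.076
```

play_rows(
  series=[
    [0, 30, 0, 0, 0, 0],
    [0, 60, 0, 0, 0, 0],
    [0, 90, 0, 0, 0, 0],
    [0, 110, 0, 0, 0, 0],
    [0, 110, 0, 0, 0, 0],
  ],
)

```text
t: 15.75
position: [0.5178, 0.2987, 0.1605]
orientation: [0.04, 0.999, 0.001, 0.001]
wrist_force: [-0.3, -0.2, 0.4]
opening: 0.0759
```

```bash
python3 look.py L2
python3 - <<'E'
from h import *
a=cv2.imread("pics/L2t.png"); b=cv2.imread("pics/L2s.png")
cv2.imwrite("pics/5c.png",np.hstack([cv2.resize(a[150:290,235:345],(330,420),interpolation=cv2.INTER_CUBIC),cv2.resize(b[140:265,180:320],(470,420),interpolation=cv2.INTER_CUBIC)]))
go(535,2,110,3.6)
E
```

```text
straight top [ 631.98 -142.73   -1.73] 18.2
straight scene [ 635.17 -143.57   -1.22] 83.3
wavy top [ 674.99 -191.56 -187.04] 0.0
wavy scene [ 676.23 -162.44   17.81] 101.5
deck top [536.01   1.81   3.66] 291.6
deck scene [538.35   1.64   3.61] 159.0
guard top [692.99  92.27 -13.77] 35.0
guard scene [695.97  92.24 -12.17] 138.8
t15.8 pos [517.5 295.8 160. ] yaw -4.69 F [ 0.8 -0.1 -0.3] open 76.1
row [-41.4, -291.4, 50.1, -0.01, -0.0, -8.29]
```

View pics/5c.png

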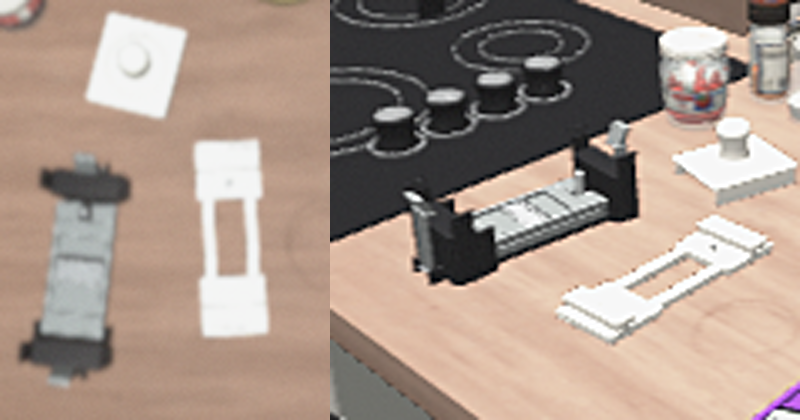

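play_rows(
  series=[
    [-4, -30, 0, 0, 0, 0],
    [-8, -60, 0, 0, 0, 0],
    [-12.6, -90, 0, 0, 0, 0],
    [-16.8, -120, 0, 0, 0, 0],
    [-21, -150, 0, 0, 0, 0],
  ],
)

```text
t: 16.27
position: [0.5259, 0.1418, 0.1601]
orientation: [0.042, 0.999, -0.0, -0.0]
wrist_force: [-0.3, 0.3, 0.2]
opening: 0.0762
```

play_rows(
  series=[
    [-4, -35, 10, 0, 0, -2],
    [-8, -70, 20, 0, 0, -4],
    [-12.6, -105, 30, 0, 0, -6.3],
    [-18, -130, 40, 0, 0, -8.3],
    [-20.4, -141.4, 50, 0, 0, -8.3],
  ],
)

```text
t: 16.68
position: [0.5347, -0.0021, 0.1097]
orientation: [-0.03, 1.0, -0.0, 0.0]
wrist_force: [0.1, -0.0, 0.7]
opening: 0.076
```

play_rows(
  series=[
    [0, 0, 0, 0, 0, 0],
    [0, 0, 0, 0, 0, 0],
    [0, 0, 0, 0, 0, 0],
    [0, 0, 0, 0, 0, 0],
    [0, 0, 0, 0, 0, 0],
  ],
)

```text
t: 17.1
position: [0.535, 0.0028, 0.1102]
orientation: [-0.031, 1.0, 0.0, 0.0]
wrist_force: [-0.4, -0.4, -0.5]
opening: 0.0761
```

```bash
python3 -c "
from h import *
st(); go(536,1.8,3,3.65)
"
```

```text
t17.1 pos [535.    2.8 110.2] yaw 3.60 F [-0.4 -0.4 -0.5] open 76.1
row [-0.8, -1.1, 107.2, -0.0, 0.04, -0.05]
```

play_rows(
  series=[
    [-1, -1, 30, 0, 0, 0],
    [-1, -1, 60, 0, 0, 0],
    [-1, -1, 85, 0, 0, 0],
    [-1, -1, 100, 0, 0, 0],
    [-1, -1, 104, 0, 0, 0],
  ],
)

```text
t: 17.52
position: [0.5351, 0.0017, 0.0037]
orientation: [-0.031, 1.0, 0.0, -0.001]
wrist_force: [0.2, 0.7, 0.3]
opening: 0.076
```

play_rows(
  series=[
    [0, 0, 1.5, 0, 0, 0],
    [0, 0, 3, 0, 0, 0],
    [0, 0, 3, 0, 0, 0],
    [0, 0, 3, 0, 0, 0],
    [0, 0, 3, 0, 0, 0],
  ],
)

```text
t: 17.93
position: [0.5365, 0.0008, 0.0036]
orientation: [-0.031, 1.0, -0.0, 0.001]
wrist_force: [0.7, 0.2, -0.4]
opening: 0.0759
```

play_rows(
  series=[
    [0, 0, 0, 0, 0, 0],
    [0, 0, 0, 0, 0, 0],
    [0, 0, 0, 0, 0, 0],
    [0, 0, 0, 0, 0, 0],
    [0, 0, 0, 0, 0, 0],
  ],
  hand=1,
  newtons=60,
)

```text
t: 18.35
position: [0.536, 0.0008, 0.0027]
orientation: [-0.031, 1.0, 0.0, 0.0]
wrist_force: [-0.7, 0.5, 0.6]
opening: 0.0481
```

play_rows(
  series=[
    [0, 0, 0, 0, 0, 0],
    [0, 0, 0, 0, 0, 0],
    [0, 0, 0, 0, 0, 0],
    [0, 0, 0, 0, 0, 0],
  ],
)

```text
t: 18.68
position: [0.536, 0.0009, 0.0027]
orientation: [-0.031, 1.0, 0.0, -0.0]
wrist_force: [-1.4, 0.6, 1.7]
opening: 0.0471
```

```bash
python3 -c "
from h import *
st()
"
```

```text
t18.7 pos [536.    0.9   2.7] yaw 3.53 F [-1.4  0.6  1.7] open 47.1
```

play_rows(
  series=[
    [0, 0, -12, 0, 0, 0],
    [0, 0, -45, 0, 0, 0],
    [0, 0, -80, 0, 0, 0],
    [0, 0, -110, 0, 0, 0],
    [0, 0, -130, 0, 0, 0],
  ],
)

```text
t: 19.1
position: [0.5364, 0.0008, 0.1353]
orientation: [-0.031, 1.0, -0.0, 0.001]
wrist_force: [0.3, -0.5, -2.6]
opening: 0.0473
```

play_rows(
  series=[
    [5, 30, 0, 0, 0, 2],
    [11, 65, 0, 0, 0, 4],
    [17, 100, 0, 0, 0, 6.2],
    [21, 125, 0, 0, 0, 8.3],
    [22.7, 137.4, 0, 0, 0, 8.3],
  ],
)

```text
t: 19.52
position: [0.5038, 0.1389, 0.1326]
orientation: [0.042, 0.999, 0.0, -0.0]
wrist_force: [0.1, 0.3, -1.0]
opening: 0.0471
```

play_rows(
  series=[
    [0, 0, 10, 0, 0, 0],
    [0, 0, 25, 0, 0, 0],
    [0, 0, 35, 0, 0, 0],
    [0, 0, 40, 0, 0, 0],
    [0, 0, 40, 0, 0, 0],
  ],
)

```text
t: 19.93
position: [0.5046, 0.1357, 0.0913]
orientation: [0.042, 0.999, -0.0, -0.001]
wrist_force: [0.5, 0.8, -2.0]
opening: 0.0471
```

play_rows(
  series=[
    [0, 0, 0, 0, 0, 0],
    [0, 0, 0, 0, 0, 0],
    [0, 0, 0, 0, 0, 0],
    [0, 0, 0, 0, 0, 0],
    [0, 0, 0, 0, 0, 0],
  ],
)

```text
t: 20.35
position: [0.5051, 0.1366, 0.0931]
orientation: [0.042, 0.999, 0.0, 0.0]
wrist_force: [1.0, 0.3, -1.1]
opening: 0.047
```

```bash
python3 -c "
from h import *
st(); go(504.9,136.7,80,-4.8)
im=grab_frame('scene'); b=cv2.resize(im[130:230,180:300],None,fx=5.5,fy=5.5,interpolation=cv2.INTER_CUBIC)
cv2.imwrite('pics/6c.png',b)
"
```

```text
t20.4 pos [505.1 136.6  93.1] yaw -4.77 F [ 1.   0.3 -1.1] open 47.0
row [0.2, 0.1, 13.1, 0.01, 0.04, 0.03]
```

View pics/6c.png

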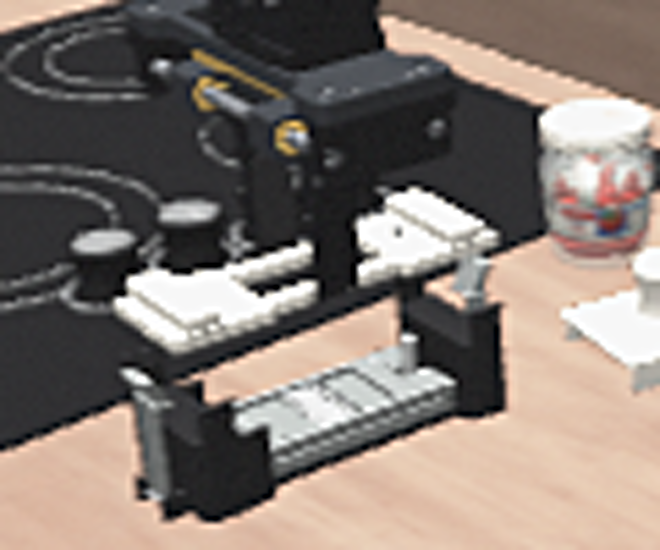

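play_rows(
  series=[
    [0, 0, 5, 0, 0, 0],
    [0, 0, 10, 0, 0, 0],
    [0, 0, 15, 0, 0, 0],
    [0, 0, 20, 0, 0, 0],
    [0, 0, 23, 0, 0, 0],
  ],
)

```text
t: 20.82
position: [0.5046, 0.1366, 0.0687]
orientation: [0.042, 0.999, -0.0, -0.001]
wrist_force: [-0.6, -0.5, -1.5]
opening: 0.0473
```

play_rows(
  series=[
    [0, 0, 2, 0, 0, 0],
    [0, 0, 4, 0, 0, 0],
    [0, 0, 6, 0, 0, 0],
    [0, 0, 8, 0, 0, 0],
    [0, 0, 10, 0, 0, 0],
  ],
)

```text
t: 21.23
position: [0.5054, 0.1366, 0.06]
orientation: [0.042, 0.999, 0.0, 0.001]
wrist_force: [0.1, -0.4, 6.5]
opening: 0.0472
```

play_rows(
  series=[
    [0, 0, 1.5, 0, 0, 0],
    [0, 0, 3, 0, 0, 0],
    [0, 0, 4.5, 0, 0, 0],
    [0, 0, 6, 0, 0, 0],
    [0, 0, 7.5, 0, 0, 0],
  ],
)

```text
t: 21.65
position: [0.5047, 0.1365, 0.0519]
orientation: [0.042, 0.999, 0.0, -0.0]
wrist_force: [-0.7, 0.2, 0.7]
opening: 0.0471
```

```bash
python3 -c "
from h import *
st(); go(504.9,136.7,48.7,-4.8)
"
```

```text
t21.6 pos [504.7 136.5  51.9] yaw -4.78 F [-0.7  0.2  0.7] open 47.1
row [-0.1, 0.2, 3.2, -0.0, -0.03, 0.02]
```

play_rows(
  series=[
    [0, 0, 0.8, 0, 0, 0],
    [0, 0, 1.6, 0, 0, 0],
    [0, 0, 2.4, 0, 0, 0],
    [0, 0, 3.2, 0, 0, 0],
    [0, 0, 3.2, 0, 0, 0],
  ],
)

```text
t: 22.07
position: [0.5048, 0.1366, 0.0488]
orientation: [0.042, 0.999, 0.0, -0.0]
wrist_force: [0.5, 1.0, -0.8]
opening: 0.047
```

play_rows(
  series=[
    [0, 0, 0.5, 0, 0, 0],
    [0, 0, 1, 0, 0, 0],
    [0, 0, 1, 0, 0, 0],
    [0, 0, 1, 0, 0, 0],
  ],
)

```text
t: 22.4
position: [0.5048, 0.1366, 0.0487]
orientation: [0.042, 0.999, 0.0, 0.0]
wrist_force: [-3.7, -0.9, 8.6]
opening: 0.0471
```

```bash
python3 -c "
from h import *
st()
"
```

```text
t22.4 pos [504.8 136.6  48.7] yaw -4.77 F [-3.7 -0.9  8.6] open 47.1
```

play_rows(
  series=[
    [0, 0, 0.5, 0, 0, 0],
    [0, 0, 1, 0, 0, 0],
    [0, 0, 1, 0, 0, 0],
    [0, 0, 0, 0, 0, 0],
    [0, 0, -1.3, 0, 0, 0],
  ],
)

```text
t: 22.82
position: [0.5049, 0.1366, 0.0495]
orientation: [0.042, 0.999, 0.0, 0.0]
wrist_force: [-0.4, 0.1, -1.5]
opening: 0.0468
```

play_rows(
  series=[
    [0, 0, 0, 0, 0, 0],
    [0, 0, 0, 0, 0, 0],
    [0, 0, 0, 0, 0, 0],
    [0, 0, 0, 0, 0, 0],
    [0, 0, 0, 0, 0, 0],
  ],
  hand=0.2,
)

```text
t: 23.23
position: [0.5049, 0.1366, 0.0492]
orientation: [0.042, 0.999, 0.0, -0.0]
wrist_force: [0.4, -0.1, -0.8]
opening: 0.0733
```

play_rows(
  series=[
    [0, 0, -10, 0, 0, 0],
    [0, 0, -40, 0, 0, 0],
    [0, 0, -75, 0, 0, 0],
    [0, 0, -105, 0, 0, 0],
    [0, 20, -105, 0, 0, 0],
  ],
)

```text
t: 23.65
position: [0.5085, 0.1554, 0.1603]
orientation: [0.042, 0.999, 0.001, 0.004]
wrist_force: [0.6, 0.4, -0.2]
opening: 0.0761
```

play_rows(
  series=[
    [0, 30, 0, 0, 0, 0],
    [0, 60, 0, 0, 0, 0],
    [0, 90, 0, 0, 0, 0],
    [0, 120, 0, 0, 0, 0],
    [0, 130, 0, 0, 0, 0],
  ],
)

```text
t: 24.07
position: [0.5174, 0.2892, 0.1551]
orientation: [0.041, 0.999, 0.001, 0.001]
wrist_force: [1.0, -0.4, 0.6]
opening: 0.0759
```

Run:
```python
from look import *
look("L3",("straight","guard")); st()
t=cv2.imread("pics/L3t.png"); s=cv2.imread("pics/L3s.png")
for n,im in(("top",t),("scene",s)): print(fit(n,im,DKF,[.505,.1367,-.084],.046,a_grey(),pad=6))
cv2.imwrite("pics/7c.png",np.hstack([cv2.resize(t[195:285,235:295],(300,450),interpolation=cv2.INTER_CUBIC),cv2.resize(s[160:235,190:270],(480,450),interpolation=cv2.INTER_CUBIC)]))
```

```text
straight top [ 632.06 -142.64   -1.8 ] 17.0
straight scene [ 635.39 -143.44   -1.52] 79.5
guard top [693.04  92.5  -12.78] 32.7
guard scene [696.09  92.12 -12.32] 103.9
t24.2 pos [517.1 287.4 154.6] yaw -4.63 F [-0.7 -0.4  0.3] open 76.0
(array([505.36002323, 135.96965187,  -4.15474862]), np.float64(256.2788097633088), np.uint64(2145))
(array([501.66923689, 126.53690838,   2.31888395]), np.float64(604.6406658755097), np.uint64(1525))
```

View pics/7c.png

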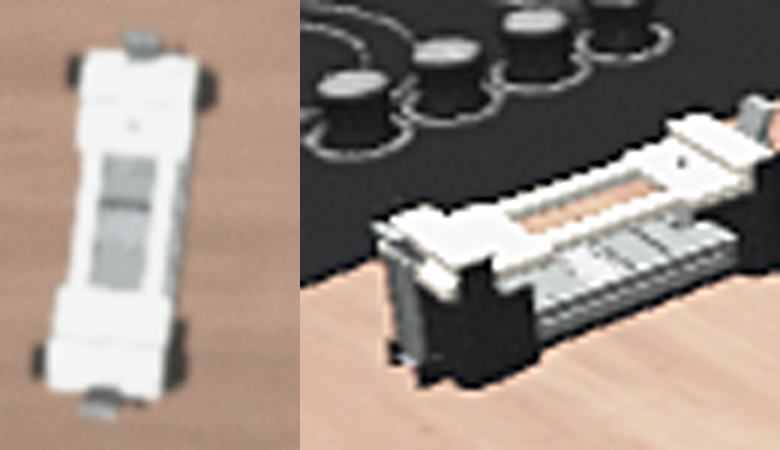

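```bash
python3 -c "
from h import *
st(); go(632,-142.7,145,-1.75)
"
```

```text
t24.2 pos [517.1 287.4 154.6] yaw -4.63 F [-0.7 -0.4  0.3] open 76.0
row [-149.2, -419.4, 9.6, 0.01, 0.02, -2.88]
```

play_rows(
  series=[
    [-10, -28, 0, 0, 0, 0],
    [-20, -56, 0, 0, 0, 0],
    [-30, -84, 0, 0, 0, 0],
    [-40, -112, 0, 0, 0, 0],
    [-50, -140, 0, 0, 0, 0],
  ],
)

```text
t: 24.58
position: [0.5552, 0.1396, 0.1547]
orientation: [0.042, 0.999, -0.0, -0.0]
wrist_force: [0.0, 0.0, -0.1]
opening: 0.076
```

play_rows(
  series=[
    [-10, -28, 0, 0, 0, 0],
    [-20, -56, 0, 0, 0, 0],
    [-30, -84, 0, 0, 0, 0],
    [-40, -112, 0, 0, 0, 0],
    [-50, -140, 0, 0, 0, 0],
  ],
)

```text
t: 25.0
position: [0.5931, -0.0042, 0.1547]
orientation: [0.042, 0.999, -0.0, -0.0]
wrist_force: [0.4, 0.3, -0.0]
opening: 0.0763
```

play_rows(
  series=[
    [-10, -28, 2, 0, 0, -1],
    [-20, -56, 4, 0, 0, -2],
    [-30, -84, 6, 0, 0, -2.9],
    [-41, -118, 8, 0, 0, -2.9],
    [-49, -139.4, 9, 0, 0, -2.9],
  ],
)

```text
t: 25.42
position: [0.6301, -0.1485, 0.1454]
orientation: [0.017, 1.0, -0.0, -0.0]
wrist_force: [0.3, 0.8, -0.1]
opening: 0.0764
```

play_rows(
  series=[
    [0, 0, 0, 0, 0, 0],
    [0, 0, 0, 0, 0, 0],
    [0, 0, 0, 0, 0, 0],
    [0, 0, 0, 0, 0, 0],
    [0, 0, 0, 0, 0, 0],
  ],
)

```text
t: 25.83
position: [0.6307, -0.1434, 0.1456]
orientation: [0.016, 1.0, 0.0, 0.0]
wrist_force: [-0.0, -0.1, -0.9]
opening: 0.076
```

```bash
python3 -c "
from h import *
st(); go(632,-142.7,2.5,-1.75)
s=grab_frame('scene'); print(fit('scene',s,PL,[.635,-.1435,-.03],0,a_grey()))
"
```

```text
t25.8 pos [ 630.7 -143.4  145.6] yaw -1.81 F [-0.  -0.1 -0.9] open 76.0
row [-1.3, 0.7, 143.1, 0.01, 0.0, -0.06]
(array([ 635.29424402, -143.53508367,   -1.42885816]), np.float64(117.26797911382673), np.uint64(1786))
```

Still in place; descend and grip.

play_rows(
  series=[
    [-1.3, 0.7, 35, 0, 0, 0],
    [-1.3, 0.7, 70, 0, 0, 0],
    [-1.3, 0.7, 105, 0, 0, 0],
    [-1.3, 0.7, 128, 0, 0, 0],
    [-1.3, 0.7, 136, 0, 0, 0],
  ],
)

```text
t: 26.3
position: [0.6307, -0.1424, 0.0058]
orientation: [0.016, 1.0, 0.001, -0.002]
wrist_force: [-0.3, 0.2, -0.4]
opening: 0.0761
```

play_rows(
  series=[
    [0, 0, 4, 0, 0, 0],
    [0, 0, 7, 0, 0, 0],
    [0, 0, 7, 0, 0, 0],
    [0, 0, 7, 0, 0, 0],
    [0, 0, 7, 0, 0, 0],
  ],
)

```text
t: 26.72
position: [0.6329, -0.1438, 0.0037]
orientation: [0.016, 1.0, -0.0, 0.001]
wrist_force: [-0.5, -0.6, 0.2]
opening: 0.076
```

play_rows(
  series=[
    [0, 0, 0, 0, 0, 0],
    [0, 0, 0, 0, 0, 0],
    [0, 0, 0, 0, 0, 0],
    [0, 0, 0, 0, 0, 0],
    [0, 0, 0, 0, 0, 0],
  ],
  hand=1,
  newtons=30,
)

```text
t: 27.13
position: [0.6324, -0.1436, 0.0025]
orientation: [0.016, 1.0, 0.0, 0.0]
wrist_force: [-0.8, -0.5, 2.4]
opening: 0.0538
```

play_rows(
  series=[
    [0, 0, 0, 0, 0, 0],
    [0, 0, 0, 0, 0, 0],
    [0, 0, 0, 0, 0, 0],
    [0, 0, 0, 0, 0, 0],
  ],
)

```text
t: 27.47
position: [0.6324, -0.1437, 0.0025]
orientation: [0.016, 1.0, 0.0, 0.0]
wrist_force: [-1.4, 0.6, 3.8]
opening: 0.0533
```

```bash
python3 -c "
from h import *
st(); go(504.9,136.6,150,-4.8)
"
```

```text
t27.5 pos [ 632.4 -143.7    2.5] yaw -1.87 F [-1.4  0.6  3.8] open 53.3
row [136.5, 275.9, -147.6, 0.0, 0.01, 2.93]
```

play_rows(
  series=[
    [0, 0, -12, 0, 0, 0],
    [0, 0, -45, 0, 0, 0],
    [0, 0, -80, 0, 0, 0],
    [0, 0, -115, 0, 0, 0],
    [0, 0, -140, 0, 0, 0],
  ],
)

```text
t: 27.88
position: [0.6327, -0.1438, 0.146]
orientation: [0.016, 1.0, -0.0, 0.001]
wrist_force: [0.4, -0.6, 1.1]
opening: 0.0537
```

play_rows(
  series=[
    [13, 27.6, 0, 0, 0, 0.6],
    [27, 55, 0, 0, 0, 1.2],
    [41, 83, 0, 0, 0, 1.8],
    [54, 110, 0, 0, 0, 2.4],
    [68, 138, 0, 0, 0, 2.9],
  ],
)

```text
t: 28.3
position: [0.5681, -0.0025, 0.143]
orientation: [0.042, 0.999, 0.0, 0.0]
wrist_force: [0.3, -0.2, -0.5]
opening: 0.0535
```

```bash
python3 -c "
from h import *
st(); go(505.2,136.6,90,-4.8)
"
```

```text
t28.3 pos [568.1  -2.5 143. ] yaw -4.83 F [ 0.3 -0.2 -0.5] open 53.5
row [74.4, 133.3, 53.0, 0.0, 0.03, -0.03]
```

play_rows(
  series=[
    [15, 27, 0, 0, 0, 0],
    [30, 55, 0, 0, 0, 0],
    [47, 85, 0, 0, 0, 0],
    [62, 112, 10, 0, 0, 0],
    [74, 133, 20, 0, 0, 0],
  ],
)

```text
t: 28.72
position: [0.5053, 0.137, 0.1231]
orientation: [0.041, 0.999, 0.0, 0.001]
wrist_force: [0.6, -0.0, -0.2]
opening: 0.0532
```

play_rows(
  series=[
    [0, 0, 10, 0, 0, 0],
    [0, 0, 20, 0, 0, 0],
    [0, 0, 33, 0, 0, 0],
    [0, 0, 33, 0, 0, 0],
    [0, 0, 33, 0, 0, 0],
  ],
)

```text
t: 29.13
position: [0.5064, 0.1344, 0.089]
orientation: [0.042, 0.999, -0.0, -0.001]
wrist_force: [0.6, 0.7, -0.9]
opening: 0.0536
```

play_rows(
  series=[
    [0, 0, 0, 0, 0, 0],
    [0, 0, 0, 0, 0, 0],
    [0, 0, 0, 0, 0, 0],
    [0, 0, 0, 0, 0, 0],
  ],
)

```text
t: 29.47
position: [0.5064, 0.1351, 0.0898]
orientation: [0.042, 0.999, 0.0, 0.0]
wrist_force: [-0.1, 0.3, -0.6]
opening: 0.0535
```

```bash
python3 -c "
from h import *
st(); go(505.2,136.6,56.5,-4.8)
"
```

```text
t29.5 pos [506.4 135.1  89.8] yaw -4.79 F [-0.1  0.3 -0.6] open 53.5
row [1.4, 1.4, 33.3, 0.01, 0.05, 0.01]
```

play_rows(
  series=[
    [1.4, 1.4, 6, 0, 0, 0],
    [1.4, 1.4, 11, 0, 0, 0],
    [1.4, 1.4, 16, 0, 0, 0],
    [1.4, 1.4, 19, 0, 0, 0],
    [1.4, 1.4, 21, 0, 0, 0],
  ],
)

```text
t: 29.88
position: [0.5047, 0.1367, 0.0676]
orientation: [0.042, 0.999, -0.0, -0.0]
wrist_force: [0.0, -0.6, -0.3]
opening: 0.054
```

play_rows(
  series=[
    [0, 0, 2.5, 0, 0, 0],
    [0, 0, 5, 0, 0, 0],
    [0, 0, 7.5, 0, 0, 0],
    [0, 0, 10, 0, 0, 0],
    [0, 0, 12, 0, 0, 0],
  ],
)

```text
t: 30.3
position: [0.5049, 0.1367, 0.0563]
orientation: [0.042, 0.999, 0.0, 0.0]
wrist_force: [-9.4, -0.9, 38.5]
opening: 0.0535
```

play_rows(
  series=[
    [0, 0, 0, 0, 0, 0],
    [0, 0, 0, 0, 0, 0],
    [0, 0, 0, 0, 0, 0],
  ],
)

```text
t: 30.55
position: [0.5049, 0.1367, 0.0564]
orientation: [0.042, 0.999, 0.0, 0.0]
wrist_force: [-1.0, 0.2, 3.1]
opening: 0.0537
```

```bash
python3 -c "
from h import *
st()
"
```

```text
t30.6 pos [504.9 136.7  56.4] yaw -4.77 F [-1.   0.2  3.1] open 53.7
```

play_rows(
  series=[
    [0, 0, 0, 0, 0, 0],
    [0, 0, 0, 0, 0, 0],
    [0, 0, 0, 0, 0, 0],
    [0, 0, 0, 0, 0, 0],
    [0, 0, 0, 0, 0, 0],
  ],
  hand=0.2,
)

```text
t: 30.97
position: [0.5049, 0.1367, 0.0562]
orientation: [0.042, 0.999, 0.0, -0.0]
wrist_force: [0.5, 0.2, -0.7]
opening: 0.0752
```

play_rows(
  series=[
    [0, 0, -10, 0, 0, 0],
    [0, 0, -40, 0, 0, 0],
    [0, 0, -75, 0, 0, 0],
    [0, 0, -100, 0, 0, 0],
    [0, 20, -100, 0, 0, 0],
  ],
)

```text
t: 31.38
position: [0.5082, 0.1555, 0.1617]
orientation: [0.042, 0.999, 0.001, 0.004]
wrist_force: [0.0, -0.6, 0.2]
opening: 0.0758
```

play_rows(
  series=[
    [0, 30, 0, 0, 0, 0],
    [0, 60, 0, 0, 0, 0],
    [0, 90, 0, 0, 0, 0],
    [0, 120, 0, 0, 0, 0],
    [0, 130, 0, 0, 0, 0],
  ],
)

```text
t: 31.8
position: [0.5174, 0.2894, 0.1571]
orientation: [0.041, 0.999, 0.001, 0.001]
wrist_force: [-0.3, -0.9, -0.5]
opening: 0.0759
```

Run:
```python
from look import *
look("L4",("guard",)); st()
t=cv2.imread("pics/L4t.png"); s=cv2.imread("pics/L4s.png")
# knob centroid in top picture: column/row by back-projection of expected knob top
for p in((.6930,.0924),): print("knob px", proj("top",[[*p,.054]]),"center px",proj("top",[[*p,.019]]))
cv2.imwrite("pics/8c.png",np.hstack([cv2.resize(t[150:285,235:305],(280,540),interpolation=cv2.INTER_CUBIC),cv2.resize(s[150:235,190:270],(508,540),interpolation=cv2.INTER_CUBIC)]))
```

```text
guard top [692.99  92.48 -13.22] 31.9
guard scene [695.81  92.25 -11.91] 104.8
t31.9 pos [517.1 287.5 156.6] yaw -4.64 F [ 0.5 -0.6 -0.3] open 76.2
knob px [[278.21964019 168.45589899]] center px [[279.65344593 171.11238   ]]
```

View pics/8c.png

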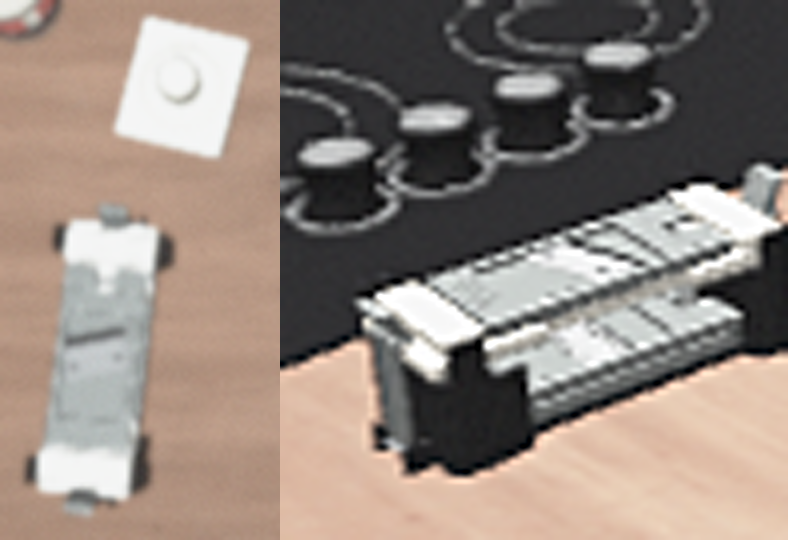

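```bash
python3 -c "
from h import *
st(); go(693,92.4,120,-13)
"
```

```text
t31.9 pos [517.1 287.5 156.6] yaw -4.64 F [ 0.5 -0.6 -0.3] open 76.2
row [-191.1, -180.2, 36.7, 0.01, 0.02, 8.36]
```

play_rows(
  series=[
    [-25, -24, 0, 0, 0, 1],
    [-50, -48, 0, 0, 0, 2],
    [-75, -72, 0, 0, 0, 3],
    [-100, -95, 0, 0, 0, 4],
    [-120, -115, 0, 0, 0, 4],
  ],
)

```text
t: 32.32
position: [0.6284, 0.1581, 0.1567]
orientation: [0.078, 0.997, -0.0, 0.0]
wrist_force: [-0.1, 1.0, 0.2]
opening: 0.0759
```

play_rows(
  series=[
    [-21, -20, 8, 0, 0, 1],
    [-42, -38, 16, 0, 0, 2],
    [-60, -52, 26, 0, 0, 3.4],
    [-75.5, -60, 36, 0, 0, 4.4],
    [-75.5, -60, 36, 0, 0, 4.4],
  ],
)

```text
t: 32.73
position: [0.6936, 0.0865, 0.1184]
orientation: [0.117, 0.993, -0.0, -0.001]
wrist_force: [0.4, 0.2, -0.3]
opening: 0.0761
```

play_rows(
  series=[
    [0, 0, 0, 0, 0, 0],
    [0, 0, 0, 0, 0, 0],
    [0, 0, 0, 0, 0, 0],
    [0, 0, 0, 0, 0, 0],
    [0, 0, 0, 0, 0, 0],
  ],
)

```text
t: 33.15
position: [0.6926, 0.0914, 0.1211]
orientation: [0.114, 0.993, 0.0, 0.0]
wrist_force: [0.4, 0.0, -0.3]
opening: 0.0759
```

```bash
python3 -c "
from h import *
st(); go(693,92.4,24,-13)
s=grab_frame('scene'); print(fit('scene',s,GD,[.6958,.0922,-.21],0,a_grey(),pad=8))
"
```

```text
t33.1 pos [692.6  91.4 121.1] yaw -13.12 F [ 0.4  0.  -0.3] open 75.9
row [-0.1, 1.1, 97.1, 0.01, 0.04, -0.12]
(array([695.98484031,  92.25032085, -12.17112378]), np.float64(80.09763857103249), np.uint64(1053))
```

play_rows(
  series=[
    [0, 1, 28, 0, 0, 0],
    [0, 1, 56, 0, 0, 0],
    [0, 1, 78, 0, 0, 0],
    [0, 1, 90, 0, 0, 0],
    [0, 1, 95, 0, 0, 0],
  ],
)

```text
t: 33.62
position: [0.6923, 0.092, 0.0235]
orientation: [0.115, 0.993, -0.0, -0.001]
wrist_force: [-0.9, 0.1, 0.6]
opening: 0.0762
```

play_rows(
  series=[
    [0, 0, 1.5, 0, 0, 0],
    [0, 0, 1.5, 0, 0, 0],
    [0, 0, 1.5, 0, 0, 0],
    [0, 0, 1.5, 0, 0, 0],
  ],
)

```text
t: 33.95
position: [0.6937, 0.0919, 0.0252]
orientation: [0.115, 0.993, 0.0, 0.001]
wrist_force: [0.2, 0.2, -0.1]
opening: 0.0764
```

play_rows(
  series=[
    [0, 0, 0, 0, 0, 0],
    [0, 0, 0, 0, 0, 0],
    [0, 0, 0, 0, 0, 0],
    [0, 0, 0, 0, 0, 0],
    [0, 0, 0, 0, 0, 0],
  ],
  hand=1,
  newtons=30,
)

```text
t: 34.37
position: [0.6931, 0.0918, 0.0239]
orientation: [0.115, 0.993, 0.0, 0.0]
wrist_force: [-0.7, -0.4, -0.6]
opening: 0.048
```

play_rows(
  series=[
    [0, 0, 0, 0, 0, 0],
    [0, 0, 0, 0, 0, 0],
    [0, 0, 0, 0, 0, 0],
    [0, 0, 0, 0, 0, 0],
    [0, 0, 0, 0, 0, 0],
  ],
)

```text
t: 34.78
position: [0.6931, 0.0918, 0.0238]
orientation: [0.115, 0.993, 0.0, 0.0]
wrist_force: [-0.2, 0.3, -0.0]
opening: 0.0286
```

```bash
python3 -c "
from h import *
st(); go(504.9,136.6,140,-4.8)
"
```

```text
t34.8 pos [693.1  91.8  23.8] yaw -13.18 F [-0.2  0.3 -0. ] open 28.6
row [193.5, 0.8, -116.2, 0.01, 0.0, -8.38]
```

play_rows(
  series=[
    [0, 0, -10, 0, 0, 0],
    [0, 0, -40, 0, 0, 0],
    [0, 0, -75, 0, 0, 0],
    [0, 0, -105, 0, 0, 0],
    [0, 0, -116, 0, 0, 0],
  ],
)

```text
t: 35.2
position: [0.6945, 0.0919, 0.1452]
orientation: [0.115, 0.993, 0.001, 0.003]
wrist_force: [0.3, 0.5, -0.2]
opening: 0.0283
```

play_rows(
  series=[
    [18, 0, 0, 0, 0, -1],
    [42, 0, 0, 0, 0, -2],
    [66, 0, 0, 0, 0, -4],
    [90, 0, 0, 0, 0, -6],
    [113, 0.5, 0, 0, 0, -8.4],
  ],
)

```text
t: 35.62
position: [0.5816, 0.1181, 0.1396]
orientation: [0.041, 0.999, 0.0, -0.0]
wrist_force: [-0.8, -0.2, 0.0]
opening: 0.0284
```

play_rows(
  series=[
    [25, 0, 0, 0, 0, 0],
    [48, 0, 0, 0, 0, 0],
    [60, 0, 0, 0, 0, 0],
    [60, 0, 0, 0, 0, 0],
    [60, 0, 0, 0, 0, 0],
  ],
)

```text
t: 36.03
position: [0.5236, 0.1231, 0.1401]
orientation: [0.042, 0.999, 0.0, 0.0]
wrist_force: [0.2, -0.2, -0.0]
opening: 0.0285
```

play_rows(
  series=[
    [0, 0, 0, 0, 0, 0],
    [0, 0, 0, 0, 0, 0],
    [0, 0, 0, 0, 0, 0],
  ],
)

```text
t: 36.28
position: [0.524, 0.1229, 0.1396]
orientation: [0.042, 0.999, 0.0, 0.0]
wrist_force: [0.4, -0.2, -0.9]
opening: 0.0281
```

```bash
python3 -c "
from h import *
st(); go(504.9,136.6,92,-4.8)
"
```

```text
t36.3 pos [524.  122.9 139.6] yaw -4.79 F [ 0.4 -0.2 -0.9] open 28.1
row [20.2, 12.1, 47.6, 0.01, 0.0, 0.01]
```

play_rows(
  series=[
    [10, 6, 0, 0, 0, 0],
    [20.2, 12, 5, 0, 0, 0],
    [20.2, 12, 20, 0, 0, 0],
    [20.2, 12, 38, 0, 0, 0],
    [20.2, 12, 45, 0, 0, 0],
  ],
)

```text
t: 36.7
position: [0.5025, 0.1372, 0.093]
orientation: [0.041, 0.999, -0.0, -0.001]
wrist_force: [0.5, 0.3, -1.1]
opening: 0.0286
```

play_rows(
  series=[
    [0, 0, 0, 0, 0, 0],
    [0, 0, 0, 0, 0, 0],
    [0, 0, 0, 0, 0, 0],
    [0, 0, 0, 0, 0, 0],
  ],
)

```text
t: 37.03
position: [0.5045, 0.1368, 0.0955]
orientation: [0.042, 0.999, 0.0, 0.001]
wrist_force: [0.5, -0.0, -0.5]
opening: 0.0285
```

```bash
python3 -c "
from h import *
st(); go(504.9,136.6,72,-4.8)
im=grab_frame('scene'); b=cv2.resize(im[130:230,180:300],None,fx=5.5,fy=5.5,interpolation=cv2.INTER_CUBIC)
cv2.imwrite('pics/9c.png',b)
"
```

```text
t37.0 pos [504.5 136.8  95.5] yaw -4.78 F [ 0.5 -0.  -0.5] open 28.5
row [-0.4, -0.1, 23.5, 0.02, 0.07, 0.02]
```

View pics/9c.png

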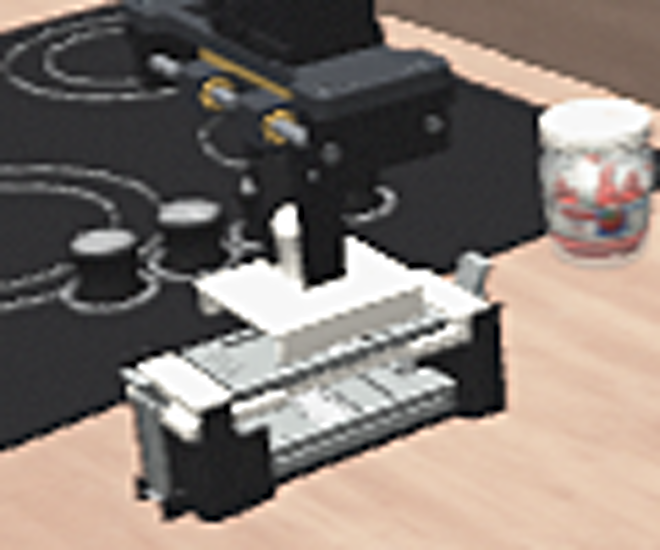

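play_rows(
  series=[
    [-0.4, 0, 5, 0, 0, 0],
    [-0.4, 0, 10, 0, 0, 0],
    [-0.4, 0, 14, 0, 0, 0],
    [-0.4, 0, 17, 0, 0, 0],
    [-0.4, 0, 19, 0, 0, 0],
  ],
)

```text
t: 37.5
position: [0.5045, 0.1366, 0.0752]
orientation: [0.042, 0.999, -0.0, -0.0]
wrist_force: [-0.0, -0.8, -0.9]
opening: 0.0284
```

play_rows(
  series=[
    [0, 0, 1, 0, 0, 0],
    [0, 0, 2, 0, 0, 0],
    [0, 0, 3, 0, 0, 0],
    [0, 0, 4, 0, 0, 0],
    [0, 0, 4.3, 0, 0, 0],
  ],
)

```text
t: 37.92
position: [0.5048, 0.1366, 0.0717]
orientation: [0.042, 0.999, 0.0, 0.0]
wrist_force: [-1.8, 0.1, 6.1]
opening: 0.0287
```

play_rows(
  series=[
    [0, 0, 0, 0, 0, 0],
    [0, 0, 0, 0, 0, 0],
    [0, 0, 0, 0, 0, 0],
  ],
)

```text
t: 38.17
position: [0.5047, 0.1366, 0.0717]
orientation: [0.042, 0.999, 0.0, 0.0]
wrist_force: [-0.6, 0.2, 3.5]
opening: 0.0286
```

```bash
python3 -c "
from h import *
st()
"
```

```text
t38.2 pos [504.7 136.6  71.7] yaw -4.77 F [-0.6  0.2  3.5] open 28.6
```

Contact at the expected height (72). Release, rise, retreat.

play_rows(
  series=[
    [0, 0, 0, 0, 0, 0],
    [0, 0, 0, 0, 0, 0],
    [0, 0, 0, 0, 0, 0],
    [0, 0, 0, 0, 0, 0],
    [0, 0, 0, 0, 0, 0],
  ],
  hand=0.3,
)

```text
t: 38.58
position: [0.5046, 0.1366, 0.0714]
orientation: [0.042, 0.999, 0.0, -0.0]
wrist_force: [-0.8, 0.5, 1.0]
opening: 0.0567
```

play_rows(
  series=[
    [0, 0, -10, 0, 0, 0],
    [0, 0, -35, 0, 0, 0],
    [0, 0, -65, 0, 0, 0],
    [0, 0, -95, 0, 0, 0],
    [0, 20, -95, 0, 0, 0],
  ],
)

```text
t: 39.0
position: [0.5081, 0.1554, 0.1722]
orientation: [0.042, 0.999, 0.001, 0.004]
wrist_force: [0.7, 0.8, 1.0]
opening: 0.0663
```

play_rows(
  series=[
    [0, 30, 0, 0, 0, 0],
    [0, 60, 0, 0, 0, 0],
    [0, 90, 0, 0, 0, 0],
    [0, 120, 0, 0, 0, 0],
    [0, 130, 0, 0, 0, 0],
  ],
)

```text
t: 39.42
position: [0.5171, 0.2893, 0.1673]
orientation: [0.041, 0.999, 0.001, 0.0]
wrist_force: [0.0, 0.1, -0.7]
opening: 0.0665
```

play_rows(
  series=[
    [0, 0, 0, 0, 0, 0],
    [0, 0, 0, 0, 0, 0],
    [0, 0, 0, 0, 0, 0],
    [0, 0, 0, 0, 0, 0],
  ],
)

```text
t: 39.75
position: [0.5172, 0.2848, 0.1667]
orientation: [0.042, 0.999, -0.0, -0.0]
wrist_force: [-0.4, 0.1, -0.4]
opening: 0.0663
```

Run:
```python
from h import *
st(); t=grab_frame("top"); s=grab_frame("scene")
cv2.imwrite("pics/10c.png",np.hstack([cv2.resize(t[190:290,230:300],(350,500),interpolation=cv2.INTER_CUBIC),cv2.resize(s[150:240,190:270],(444,500),interpolation=cv2.INTER_CUBIC)]))
```

```text
t39.8 pos [517.2 284.8 166.7] yaw -4.84 F [-0.4  0.1 -0.4] open 66.3
```

View pics/10c.png

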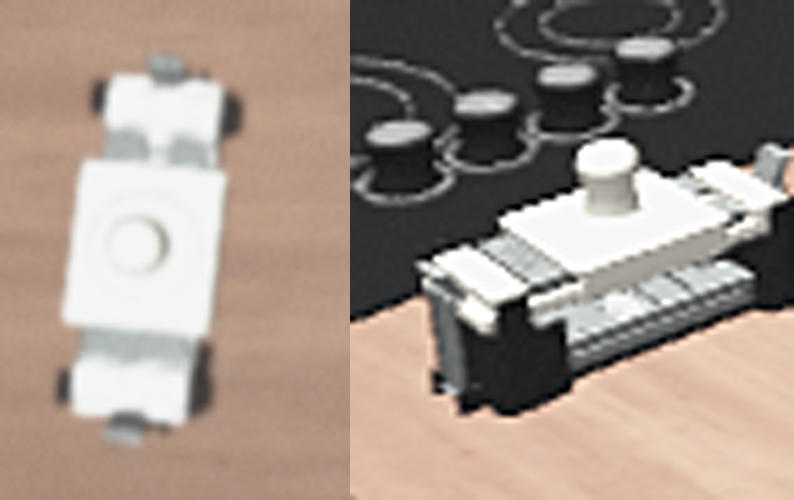

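```bash
python3 -c "
from bench import manip
print(manip.job_done())"
```

```text
the job is handed in; nothing more can be done
None
```

The slicer is assembled in the order you asked, and the job was handed in at about 40 s. The hooks' click is inferred from force and height, not seen.

- **Spares:** The grater plate came out of the deck and went on the base floor. The only other loose spare in view went on top of it; I took it for the wavy plate. Both lie flat with their notches over the base pin.
- **Deck:** I pressed it down until it stopped, pin end to pin end. Resistance was 6.5 N where I read it on the way down, then fell off. The deck stopped level with its underside at 46 mm, as specified, and held there under one further light press. The pictures were too coarse to show both hook noses over the lips.
- **Straight plate:** It lies flush in the deck's recess with its notch over the deck pin. It touched down harder than intended, at 38.5 N on the wrist sensor, then settled to 3 N at the expected height.
- **Guard:** It sits level over the middle, astride the deck, 0.3 mm off the expected height. Both cameras showed it centred, with the gripper clear.

I left the purple plate and the other things on the worktop alone. I saw no object knocked aside and no slip of the grip.

Two measurements disagreed: the cameras differed by about 3 mm in x, and the side camera's fits of the base and the seated deck were unusable. I used the overhead camera for positions and checked them by contact.

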